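# Clamp and punch sprinkler risers in the potting shed

## Task

Lay every grey sprinkler riser from the cork mat in the V-block, one to a notch with its yellow collar down between the two rails, and swing the red strap frame down over them. With the risers strapped, press the yellow treadle right down to its stop for about a second so that the punch works, then let it up. Swing the strap back up out of the way, lay all the risers in the black tray, and leave the strap up; do not disturb the pot, the spray bottle or the brush.

Things in the scene. Friction and masses are not known exactly. Their poses are not given: they have to be found in the camera images.
- rig: V-block, fixed: blue plate 185 x 270 x 10 mm with two grey 20 mm wide rails along its y, centred at x = -35 and +35 mm, leaving a 50 mm gap. Origin: on the table under the middle of the rails; x from the strap's handle side to its hinge side. Each rail has three 90-degree V notches, at y = -80, 0, 80 mm. Side arms of the strap run at y = -130 and 130 mm. Brass pins up to 24 mm high in the gap.
- notch_mid (a point): where the centre of a riser seated in the middle notch lies: rig x = 0, y = 0, 50 mm above the table. The other two are 80 mm to either side along rig y. A seated riser lies along rig x in both rails, its collar in the gap. V mouth 37 mm wide, valley 30 mm, rim about 49 mm above the table.
- strap (a joint): angle of the red strap frame, rad: 0 = level, down on the risers; grows as it swings up; 1.57 upright, stop 1.95 (lower stop -0.03). Hinge axis along rig y through rig x = 85, z = 70 mm. Two side arms, two flat cross bars over the rails, a round handle bar at the free end; 0.4 kg. The hinge rubs (0.2 N m): it stays where left when steeper than 1.2 rad, sinks when flatter than 1 rad.
- strap_handle (a point): middle of the steel handle bar (12 mm thick, 250 mm clear length along rig y), 185 mm from the hinge axis: at rig x = 85 - 185 cos(strap), z = 70 + 185 sin(strap) mm. The bar can turn in the fingers when pinched across. Next cross bar 49 mm away.
- treadle (a joint): angle of the treadle, rad: 0 = up at rest, 0.30 = down on its stop. Spring return: about 4 N at the pad to start it, about 10 N at the stop.
- treadle_pad (a point): middle of the press pad (black rubber, 46 x 60 mm) on the near end of the yellow treadle plate, at its top, 54 mm above the table when up; it goes down 25 mm to the stop. Its hinge lies 85 mm beyond (+x side of) the pad, 50 mm above the table.
- treadle_base: grey base of the treadle, fixed, 135 x 80 mm; origin on the table under the pad, x towards the treadle's hinge.
- mat: cork mat, fixed, 280 x 180 mm, 5 mm thick, on which the risers start; origin under its centre, x along its length.
- tray: black open tray, fixed, 270 (x) x 175 (y) x 45 mm high, walls 5 mm, floor 5 mm thick; origin on the table under its centre.
- riser_a: sprinkler riser: grey pipe 28 mm thick and 120 mm long along its x axis, with a square yellow collar 34 x 34 mm, 26 mm long, at the middle; both ends alike, 0.1 to 0.2 kg; origin at its centre (on the pipe axis). None at the start if there is no such riser this time.
- riser_b: sprinkler riser: grey pipe 28 mm thick and 120 mm long along its x axis, with a square yellow collar 34 x 34 mm, 26 mm long, at the middle; both ends alike, 0.1 to 0.2 kg; origin at its centre (on the pipe axis). None at the start if there is no such riser this time.
- riser_c: sprinkler riser: grey pipe 28 mm thick and 120 mm long along its x axis, with a square yellow collar 34 x 34 mm, 26 mm long, at the middle; both ends alike, 0.1 to 0.2 kg; origin at its centre (on the pipe axis). None at the start if there is no such riser this time.
- pot: terracotta pot, 76 mm wide, 75 mm high, loose bystander; origin under its centre.
- spray: white spray bottle, 60 mm wide, 160 mm high, loose bystander; origin under its centre.
- brush: small green-handled brush lying on the table, loose bystander.
Things that resemble listed ones, but are neither listed nor needed, are in the scene too. Leave any blue look-alike of the riser_b alone.

How it is judged (in metres and radians):
On the way, in this order (a step that is already met when the one before it is completed fails the run):
1. every riser lies seated in a V notch and the strap is down over them (z of riser_a in the frame of rig between 0.046 and 0.0545 m and x of riser_a in the frame of rig between -0.016 and 0.016 m and y of riser_a in the frame of rig between -0.1 and 0.1 m and angle between the x axis of each of riser_a, riser_b, riser_c and the x axis of rig, either way round below 0.08 rad and z of riser_b in the frame of rig between 0.046 and 0.0545 m and x of riser_b in the frame of rig between -0.016 and 0.016 m and y of riser_b in the frame of rig between -0.1 and 0.1 m and z of riser_c in the frame of rig between 0.046 and 0.0545 m and x of riser_c in the frame of rig between -0.016 and 0.016 m and y of riser_c in the frame of rig between -0.1 and 0.1 m and value of joint strap below 0.05 rad), for 0.3 s.
2. the treadle is pressed to its stop with the strap down and the risers seated (all of step 1 and value of joint treadle above 0.26 rad), for 0.3 s.
At the end, for the whole second after the job is handed in: every riser lies at rest on the floor of the tray, within its walls (centre 12 to 36 mm above the table), the strap stands up (above 1.2 rad) and the treadle is up (below 0.04 rad) (z of riser_a in the frame of tray between 0.012 and 0.036 m and x of riser_a in the frame of tray between -0.125 and 0.125 m and y of riser_a in the frame of tray between -0.075 and 0.075 m and linear speed of each of riser_a, riser_b, riser_c below 0.03 m/s and z of riser_b in the frame of tray between 0.012 and 0.036 m and x of riser_b in the frame of tray between -0.125 and 0.125 m and y of riser_b in the frame of tray between -0.075 and 0.075 m and z of riser_c in the frame of tray between 0.012 and 0.036 m and x of riser_c in the frame of tray between -0.125 and 0.125 m and y of riser_c in the frame of tray between -0.075 and 0.075 m and value of joint strap above 1.2 rad and value of joint treadle below 0.04 rad); the robot touches nothing.
It fails at once if the pot is moved by more than 40 mm (distance of pot from where it was at the start of the episode above 0.04 m).
It fails at once if the spray bottle is moved by more than 40 mm (distance of spray from where it was at the start of the episode above 0.04 m).
It fails at once if the brush is moved by more than 40 mm (distance of brush from where it was at the start of the episode above 0.04 m).
Of riser_a, riser_b, riser_c only 2 to 3 are there at a start; the rules pass over those that are not, and their reading is None.
At some moment in a run one of riser_a, riser_b, riser_c may be knocked a few centimetres aside while the robot is not near it.
Once in a run the grip may slacken for a moment while it holds something.
It also fails if it takes over 210 s, if anything falls off the work surface, if the arm or the gripper's body presses on something with over 40 N, if the wrist force passes 120 N, or if a joint passes its speed limit or range.

## Robot

A 7-joint arm with a two-finger parallel gripper is mounted at the origin on the work surface. World frame = base frame: x ahead of the robot, y to its left, z up, the work surface at z = 0. Lengths are in m, angles in degrees, forces in N, time in s.
With the tool pointing down it reaches from about 0.35 to 0.9 m from the base axis. Payload 19.9 kg.
Tool frame: the origin (TCP) lies midway between the tips of the shut fingers; the grasp point (between the pads) lies ctrl.grasp_offset behind it (ctrl.grasp_offset is the distance from the TCP to the grasp point, in m); z points along the fingers, y is the direction in which the jaws open and shut (so a half turn about z gives the same grasp; the last joint's range is limited). The gripper opens to 85 mm and grips with 20 to 120 N. Pads are 22 mm wide; open, the fingers measure 114 mm over their backs; the gripper's body (76 mm by 85 mm) begins 54 mm behind the grasp point. The pads swing forward as they close: fully open they stand 13 mm farther back than shut.
Start: joints at [-72.622, 23.915, -0.59, 92.452, 0.269, 63.638, -3.037], TCP at [0.211, 0.588, 0.206] pointing down, gripper open.
Joint ranges: [-161.28, 161.28], [-22.2, 115.67], [-73.04, 71.86], [3.21, 147.25], [-68.34, 248.33], [10.77, 114.83], [-161.83, 161.83]. Speed limits (degrees/s): [108.29, 108.29, 136.94, 136.94, 172.46, 172.46, 172.46].

## Interface

Orientations are given as a 3x3 rotation matrix whose columns are the frame's x, y, z axes.
In Python, from cell import readout, viewer, job, ctrl gives the robot as it stands. The module is installed in compiled form; this text tells all that it offers.
- The arm moves only by the tool arm_command, never from a script. Its argument "plan" is text: rows parted by semicolons, each of 7 numbers parted by spaces: the shift along the tool's x, y, z in cm, then the turn, a rotation vector about the tool's x, y, z in rad, then the finger opening in cm, from 0 to 8.54. A call has 1 to 12 rows; each row is the pose to reach, as a shift and turn from the pose measured when the call began, along the tool's axes at that moment; what a row does not reach only later rows make up. A row lasts 1/12 s, in which the tool goes at most 41.7 mm and 7.16 degrees, less where a joint would pass 70% of its speed; a pose out of reach is approached as far as the arm can. A call with a gripper value outside its range is refused whole. The fingers move at their own pace and stop on an object; "grip_force" is the grip in N (left out, the last holds). Time passes only in rows, so rows that repeat a pose let the fingers close. It gives the time, the measured TCP pose, the force and the opening at its end, in the units of the state.
- readout.observe(): the state, without advancing time (a new reading comes with each control period).
- viewer.read_camera(name): name is "side" or "top" or "wrist"; returns the picture (384x512x3 uint8, red, green, blue); there is no depth.
- viewer.camera_info(name): a dict with "vfov" (degrees; the focal length in pixels is half the picture's height over the tangent of half this angle, whatever the lens; pixels are square), "cx", "cy" (the principal point, pixels), "rvec" (rotation vector, rad) and "tvec" (3), from world to camera coordinates, as OpenCV has them; the wrist camera has in their place "hand_eye" (4x4, takes a point from camera to tool coordinates, whose origin is the TCP and whose axes are the flange's). Camera axes: x right, y down, z forward; pixel columns grow to the right and rows downward; lengths in m; the calibration is good to about 2 mm. A picture is of the moment at which its call begins: read the wrist's pose just before it. camera_info takes no time and is no camera call.
- job.hand_in(): hands the job in, once; it reports no verdict.
The state is a dict: "clock": time; "joint_pos": joint angles; "joint_velocities": joint speeds; "tau": joint torques, N m; "tool_pos": TCP position; "orientation": TCP orientation; "force": force on the tool from outside, world axes, zero at the start; "moment": the same for the moment, N m; "gripper_width": finger opening in m.
Only numpy, scipy, OpenCV 4.12 (cv2) and the standard library are available. Lean on these libraries where they do the work, as an engineer would, in place of code of your own. Each camera call takes 0.05 s, during which the arm holds its last target. There are 200 camera calls.

## Working session

There is one attempt and no reset: what is moved stays moved. The work goes in short steps, Python scripts to look and compute and a tool call to move; the robot and the scene stay as the last step left them, time stands still between calls to the robot, and variables do not carry over. Pictures are saved under pics/ and viewed, about 12 in all and at most 16, crops included, and the job is handed in when it is done.

Besides the shell and the picture viewer there is one more tool, called after "Request:" by a JSON object that holds its "api" and its "payload", one argument or row to a line. arm_command: Moves the arm, as the interface text tells. Its arguments: {"type":"object","properties":{"plan":{"type":"string"},"grip_force":{"type":"number"}},"required":["plan"]}

```bash
mkdir -p pics; cat > h.py <<'E'
import numpy as np, cv2
from cell import readout, viewer, job, ctrl
def cam(n):
    i=viewer.camera_info(n); f=192/np.tan(np.radians(i['vfov'])/2)
    K=np.array([[f,0,i['cx']],[0,f,i['cy']],[0,0,1]])
    if 'rvec' in i:
        R=cv2.Rodrigues(np.array(i['rvec'],float))[0]; t=np.array(i['tvec'],float).ravel()
    else:
        s=readout.observe(); T=np.eye(4);T[:3,:3]=np.array(s['orientation']);T[:3,3]=s['tool_pos']
        M=np.linalg.inv(T@np.array(i['hand_eye'])); R,t=M[:3,:3],M[:3,3]
    return K,R,t,i
def shot(n,fn,crop=None,sc=1):
    im=viewer.read_camera(n)[:,:,::-1]
    cv2.imwrite('pics/raw_'+fn,im)
    if crop: x0,y0,x1,y1=crop; im=im[y0:y1,x0:x1]
    cv2.imwrite('pics/'+fn,cv2.resize(im,None,fx=sc,fy=sc,interpolation=cv2.INTER_CUBIC))
def ray(c,uv,z):
    K,R,t,_=c; d=R.T@np.linalg.inv(K)@np.array([uv[0],uv[1],1.]); o=-R.T@t
    return o+d*(z-o[2])/d[2]
def proj(c,p):
    K,R,t,_=c; q=K@(R@np.array(p,float)+t); return q[:2]/q[2]
def shift(target,Rt=None):
    s=readout.observe();R=np.array(s['orientation']);d=R.T@(np.array(target)-s['tool_pos'])*100
    rv=np.zeros(3) if Rt is None else cv2.Rodrigues(R.T@Rt)[0].ravel()
    return d.round(2),rv.round(4)
E
python3 - <<'E'
from h import *
s=readout.observe()
for k,v in s.items(): print(k,np.round(v,3).tolist())
print(ctrl.grasp_offset)
for n in('side','top','wrist'):print(viewer.camera_info(n))
shot('top','t0.png',sc=1.56); shot('side','s0.png',sc=1.56)
E
```

```text
clock 0.0
joint_pos [-72.622, 23.949, -0.594, 92.488, 0.267, 63.638, -3.038]
joint_velocities [-0.015, 0.104, 0.1, 0.072, 0.103, -0.002, 0.078]
tau [-0.001, -86.443, 0.678, -43.489, 0.019, 0.008, 0.0]
tool_pos [0.211, 0.588, 0.206]
orientation [[-0.941, 0.338, -0.0], [0.338, 0.941, -0.001], [-0.0, -0.001, -1.0]]
force [0.651, -0.432, -0.119]
moment [-0.007, -0.009, 0.019]
gripper_width 0.085
0.0187
{'vfov': 56.164359946131995, 'cx': 257.26163512964536, 'cy': 192.6739904257344, 'rvec': array([ 2.15889182, -0.03732403,  0.03432576]), 'tvec': array([-0.57495431,  0.1049827 ,  1.20806595])}
{'vfov': 44.81306211746792, 'cx': 261.42934079252103, 'cy': 196.34708181322773, 'rvec': array([ 2.14053943, -2.19146668,  0.09662907]), 'tvec': array([0.10266382, 0.55891405, 1.51630552])}
{'vfov': 67.27295529530846, 'cx': 257.54592607719013, 'cy': 192.90842582123273, 'hand_eye': array([[ 8.32434313e-04, -9.48774820e-01, -3.15951970e-01,
         8.09759842e-02],
       [ 9.99999490e-01,  9.70615988e-04, -2.79985981e-04,
        -2.02935934e-04],
       [ 5.72311682e-04, -3.15951576e-01,  9.48775144e-01,
        -1.67873032e-01],
       [ 0.00000000e+00,  0.00000000e+00,  0.00000000e+00,
         1.00000000e+00]])}
```

View pics/t0.png

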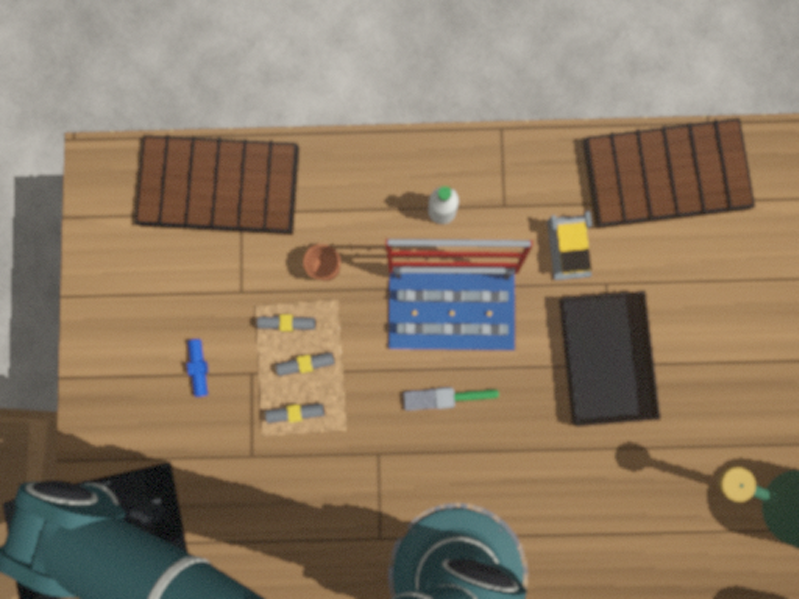

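View pics/s0.png

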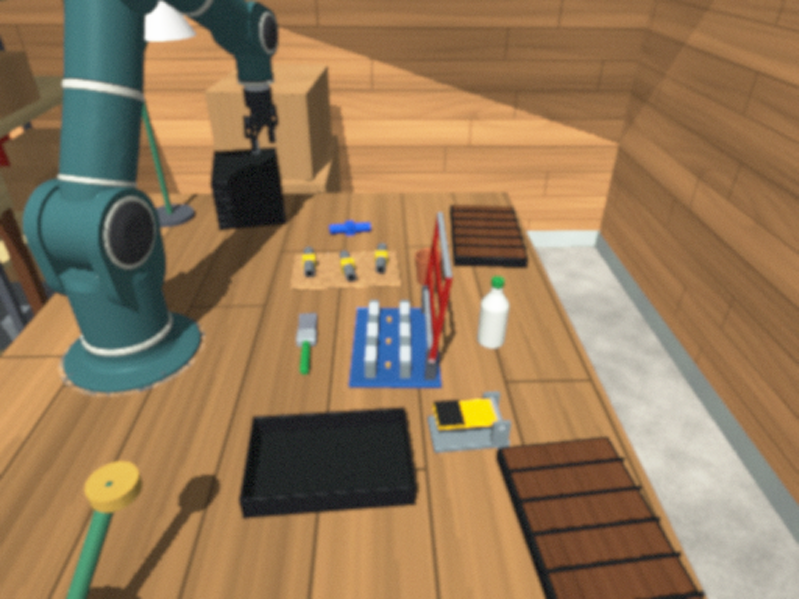

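The top view shows three risers on the mat at about (286,323), (305,364) and (295,412). The rig is at (452,312) with the strap upright, the treadle at (572,247), the tray at (610,358) and the brush at (450,398). I'll enlarge it.

```bash
python3 - <<'E'
from h import *
im=cv2.imread('pics/raw_t0.png')[128:288,150:420]
cv2.imwrite('pics/t0c.png',cv2.resize(im[:, :],None,fx=2.96,fy=2.96,interpolation=cv2.INTER_CUBIC))
im=cv2.imread('pics/raw_t0.png')
hsv=cv2.cvtColor(im,cv2.COLOR_BGR2HSV)
c=cam('top')
def blobs(m,z,amin):
    n,l,st,ce=cv2.connectedComponentsWithStats(m.astype(np.uint8))
    for i in range(1,n):
        if st[i,4]>=amin:
            ys,xs=np.where(l==i); r=cv2.minAreaRect(np.c_[xs,ys].astype(np.float32))
            print(ce[i].round(1),st[i,4],'rect',np.round(r[0],1),np.round(r[1],1),round(r[2],1),'w',ray(c,ce[i],z).round(4))
H,S,V=hsv[...,0],hsv[...,1],hsv[...,2]
print('yellow');blobs((H>20)&(H<35)&(S>150)&(V>130),0.037,30)
print('blue');blobs((H>100)&(H<125)&(S>130),0.01,100)
print('red');blobs(((H<4)|(H>175))&(S>150)&(V>80),0.2,20)
print('black');blobs((V<60)&(np.arange(512)[None]>350)&(np.arange(384)[:,None]>180)&(np.arange(384)[:,None]<275),0.045,100)
E
```

```text
yellow
[366.8 152.2] 299 rect [366.7 152.3] [16.9 18.1] 82.9 w [ 0.699  -0.2637  0.037 ]
[182.7 206.4] 61 rect [183.  206.5] [9. 6.] 90.0 w [0.5331 0.3498 0.037 ]
[194.8 232.5] 61 rect [194.6 232.6] [9.7 6.2] 80.5 w [0.4466 0.3104 0.037 ]
[188. 264.] 62 rect [188.4 264. ] [9.9 7. ] 76.0 w [0.3446 0.3334 0.037 ]
blue
[288.1 180.6] 613 rect [288.5 181. ] [10. 77.] 90.0 w [ 0.6139 -0.0014  0.01  ]
[289.  207.4] 1365 rect [289. 205.] [78. 34.] -0.0 w [ 0.5237 -0.0017  0.01  ]
[126.  235.4] 291 rect [125.5 235.5] [35. 11.] 90.0 w [0.4429 0.5447 0.01  ]
red
[257.3 162.2] 36 rect [257.  162.1] [16.2  2.8] 4.8 w [0.6462 0.0979 0.2   ]
[282.3 162.6] 61 rect [284.5 163. ] [35.  2.] 0.0 w [0.6431 0.0238 0.2   ]
[289.9 168.8] 40 rect [288.5 168.5] [31.  1.] -0.0 w [0.624  0.0019 0.2   ]
black
[398.6 232.3] 1472 rect [389.8 229.5] [80.7 55.1] 84.3 w [ 0.4315 -0.3529  0.045 ]
```

View pics/t0c.png

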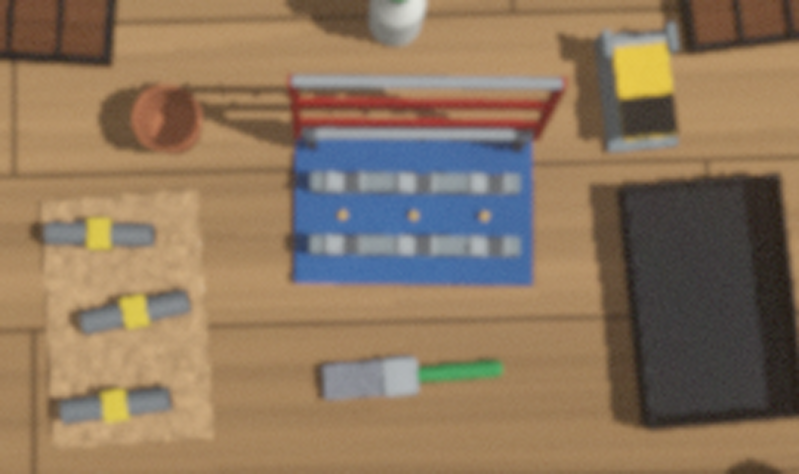

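The enlarged crop shows the pins at (344,215), (414,215) and (485,215), the rails along rows 182 and 245, the black pad at (649,117), and the tray rim corners. I'll convert these to world positions and check scale.

```bash
python3 - <<'E'
from h import *
c=cam('top')
def w(p,z,lab): print(lab,ray(c,(p[0]/2.96+150,p[1]/2.96+128),z).round(4))
for p in[(344,215),(414,215),(485,215)]: w(p,.022,'pin')
for p in[(294,284),(534,284),(295,140),(532,140)]: w(p,.01,'plate')
for p in[(308,182),(520,182),(308,245),(520,245),(408,182),(408,245)]: w(p,.049,'rail')
w((649,117),.054,'pad')
for p in[(598,30),(677,25),(677,145),(606,152)]: w(p,.03,'trbase')
def wd(p,z,lab): print(lab,ray(c,(p[0]/1.5625,p[1]/1.5625),z).round(4))
for p in[(562,297),(645,292),(659,418),(575,424)]: wd(p,.045,'tray')
for p in[(42,202),(198,193),(212,438),(52,443)]: w(p,.005,'mat')
for a,b in[((46,232),(153,235)),((80,321),(188,301)),((62,411),(170,399))]:
    A=ray(c,(a[0]/2.96+150,a[1]/2.96+128),.022);B=ray(c,(b[0]/2.96+150,b[1]/2.96+128),.022)
    d=A-B;print('riser',((A+B)/2).round(4),np.linalg.norm(d).round(4),'ang',np.degrees(np.arctan2(d[1],d[0])).round(1))
w((167,118),.075,'pot');w((396,10),.16,'spray')
for p in[(295,80),(563,83)]:
  for z in(.25,): w(p,z,'handle')
cs=cam('side')
for p in[(441,216),(447,272)]: print('handle side',np.array(p)/1.5625)
for th in(1.4,1.57,1.7,1.8): 
  for y in(.125,-.125):
    P=[.571+.085-.185*np.cos(th),y-.001,.07+.185*np.sin(th)]
    print(th,y,'side px(disp)',(proj(cs,P)*1.5625).round(0),'crop top',((proj(c,P)-[150,128])*2.96).round(0))
E
```

```text
pin [0.5471 0.074  0.022 ]
pin [ 0.5452 -0.0046  0.022 ]
pin [ 0.5433 -0.0843  0.022 ]
plate [0.4714 0.1322 0.01  ]
plate [ 0.4651 -0.1379  0.01  ]
plate [0.6352 0.1277 0.01  ]
plate [ 0.6286 -0.1418  0.01  ]
rail [0.5823 0.113  0.049 ]
rail [ 0.5766 -0.1213  0.049 ]
rail [0.5124 0.1145 0.049 ]
rail [ 0.5069 -0.1188  0.049 ]
rail [0.5796 0.0023 0.049 ]
rail [0.5098 0.0043 0.049 ]
pad [ 0.6449 -0.2657  0.054 ]
trbase [ 0.7494 -0.2182  0.03  ]
trbase [ 0.7529 -0.3075  0.03  ]
trbase [ 0.6162 -0.301   0.03  ]
trbase [ 0.6102 -0.2213  0.03  ]
tray [ 0.5724 -0.233   0.045 ]
tray [ 0.5787 -0.407   0.045 ]
tray [ 0.3169 -0.4214  0.045 ]
tray [ 0.3085 -0.2482  0.045 ]
mat [0.5717 0.4177 0.005 ]
mat [0.5777 0.2396 0.005 ]
mat [0.3016 0.2277 0.005 ]
mat [0.3    0.4071 0.005 ]
riser [0.5328 0.3493 0.022 ] 0.1206 ang 87.0
riser [0.445  0.3112 0.022 ] 0.1227 ang 99.1
riser [0.3413 0.3322 0.022 ] 0.1207 ang 95.0
pot [0.6535 0.2651 0.075 ]
spray [0.747  0.0151 0.16  ]
handle [0.6588 0.1186 0.25  ]
handle [ 0.6494 -0.1401  0.25  ]
handle side [282.24 138.24]
handle side [286.08 174.08]
1.4 0.125 side px(disp) [424. 215.] crop top [290. 115.]
1.4 -0.125 side px(disp) [434. 276.] crop top [550. 108.]
1.57 0.125 side px(disp) [439. 214.] crop top [289.  82.]
1.57 -0.125 side px(disp) [452. 275.] crop top [549.  76.]
1.7 0.125 side px(disp) [450. 215.] crop top [289.  58.]
1.7 -0.125 side px(disp) [466. 275.] crop top [548.  52.]
1.8 0.125 side px(disp) [458. 216.] crop top [289.  40.]
1.8 -0.125 side px(disp) [476. 277.] crop top [547.  34.]
```

```bash
cat >> h.py <<'E'
def Rz(a): # tool down, tool y at world angle a deg
    a=np.radians(a); y=np.array([np.cos(a),np.sin(a),0]); z=np.array([0,0,-1.]); return np.c_[np.cross(y,z),y,z]
def seq(*poses):
    "poses (x,y,z,ang): shifts chained, each from the preceding pose"
    s=readout.observe();R=np.array(s['orientation']);p=np.array(s['tool_pos'])
    print('now',p.round(4),'yang',np.degrees(np.arctan2(R[1,1],R[0,1])).round(1),'clk',round(s['clock'],2),'w',round(s['gripper_width'],4),'F',np.round(s['force'],1))
    for q in poses:
        t=np.array(q[:3]);Rt=Rz(q[3]);print(q,(R.T@(t-p)*100).round(2),cv2.Rodrigues(R.T@Rt)[0].ravel().round(3));R,p=Rt,t
E
python3 - <<'E'
from h import *
seq((.533,.3497,.16,-3),(.533,.3497,.012,-3))
E
```

```text
now [0.2111 0.5879 0.2056] yang 70.2 clk 0.1 w 0.0854 F [ 0.2  0.7 -0.1]
(0.533, 0.3497, 0.16, -3) [-38.34 -11.53   4.58] [-1.000e-03  1.000e-03  1.278e+00]
(0.533, 0.3497, 0.012, -3) [ 0.   0.  14.8] [0. 0. 0.]
```

Request:
{"api": "arm_command", "payload": {
  "plan": "-38.34 -11.53 4.58 0 0 1.278 8.5;-38.34 -11.53 4.58 0 0 1.278 8.5;-38.34 -11.53 4.58 0 0 1.278 8.5;-38.34 -11.53 4.58 0 0 1.278 8.5;-38.34 -11.53 4.58 0 0 1.278 8.5;-38.34 -11.53 4.58 0 0 1.278 8.5;-38.34 -11.53 4.58 0 0 1.278 8.5;-38.34 -11.53 4.58 0 0 1.278 8.5;-38.34 -11.53 4.58 0 0 1.278 6;-38.34 -11.53 4.58 0 0 1.278 6;-38.34 -11.53 4.58 0 0 1.278 6;-38.34 -11.53 4.58 0 0 1.278 6",
  "grip_force": 60
}}

```text
clock: 1.1
tool_pos: [0.534, 0.348, 0.1593]
orientation: [[0.056, 0.998, -0.001], [0.998, -0.056, -0.002], [-0.003, -0.001, -1.0]]
force: [-0.9, 1.1, -0.0]
gripper_width: 0.0599
```

```bash
python3 - <<'E'
from h import *
seq((.533,.3497,.16,-3))
c=cam('wrist'); shot('wrist','w1.png',sc=1.5)
for n,P in dict(A=(.533,.3497,.039),B=(.4458,.3108,.039),C=(.343,.3328,.039)).items(): print(n,(proj(c,P)*1.5).round())
E
```

```text
now [0.534  0.348  0.1593] yang -3.2 clk 1.1 w 0.0599 F [-0.9  1.1 -0. ]
(0.533, 0.3497, 0.16, -3) [ 0.16 -0.11 -0.08] [-0.001  0.003 -0.004]
A [385. 266.]
B [267. 324.]
C [119. 303.]
```

View pics/w1.png

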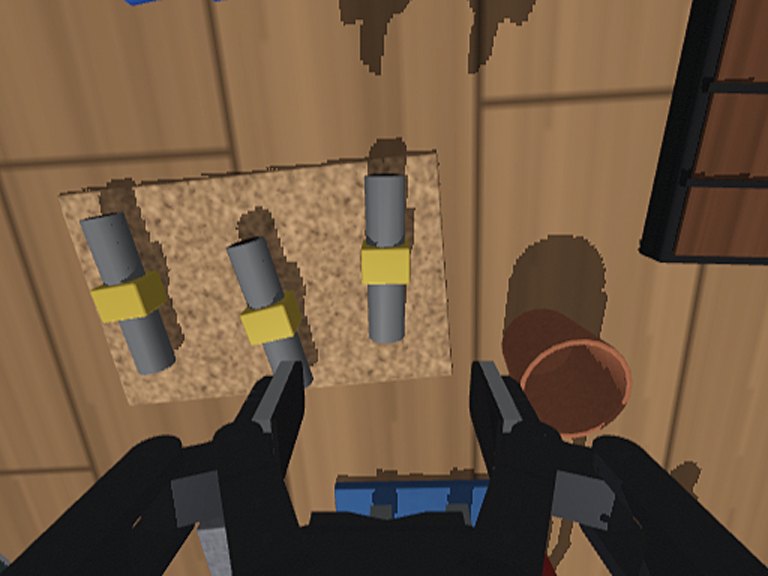

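The wrist view agrees: collar A is seen at (386,263) against a prediction of (385,266), and B and C match within 3 px. I'll grasp A next.

Request:
{"api": "arm_command", "payload": {
  "plan": "0.16 -0.11 4 0 0 0 6;0.16 -0.11 8 0 0 0 6;0.16 -0.11 11.5 0 0 0 6;0.16 -0.11 13.5 0 0 0 6;0.16 -0.11 14.7 0 0 0 6;0.16 -0.11 14.7 0 0 0 6;0.16 -0.11 14.7 0 0 0 2;0.16 -0.11 14.7 0 0 0 2;0.16 -0.11 14.7 0 0 0 2;0.16 -0.11 14.7 0 0 0 2;0.16 -0.11 14.7 0 0 0 2;0.16 -0.11 14.7 0 0 0 2"
}}

```text
clock: 2.15
tool_pos: [0.5324, 0.3517, 0.0142]
orientation: [[0.051, 0.999, 0.001], [0.999, -0.051, 0.0], [0.0, 0.001, -1.0]]
force: [-1.9, -0.6, 9.2]
gripper_width: 0.0197
```

```bash
python3 - <<'E'
from h import *
seq((.533,.3497,.16,-3),(.545,.076,.16,88.6),(.5468,.076,.046,88.6))
E
```

```text
now [0.5324 0.3517 0.0142] yang -2.9 clk 2.15 w 0.0197 F [-1.9 -0.6  9.2]
(0.533, 0.3497, 0.16, -3) [ -0.2    0.08 -14.58] [ 0.001 -0.     0.001]
(0.545, 0.076, 0.16, 88.6) [-27.27   2.63   0.  ] [ 0.     0.    -1.599]
(0.5468, 0.076, 0.046, 88.6) [-0.18  0.   11.4 ] [0. 0. 0.]
```

```bash
python3 - <<'E'
from h import *
shot('wrist','w2.png',sc=1)
a=cv2.imread('pics/w2.png'); shot('top','t2.png',(150,118,300,288),2.26); b=cv2.imread('pics/t2.png')[:384]
cv2.imwrite('pics/m2.png',np.hstack([a,b[:384]]) if b.shape[0]==384 else np.hstack([a,cv2.resize(b,(280,384))]))
E
```

```text
(no output)
```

View pics/m2.png

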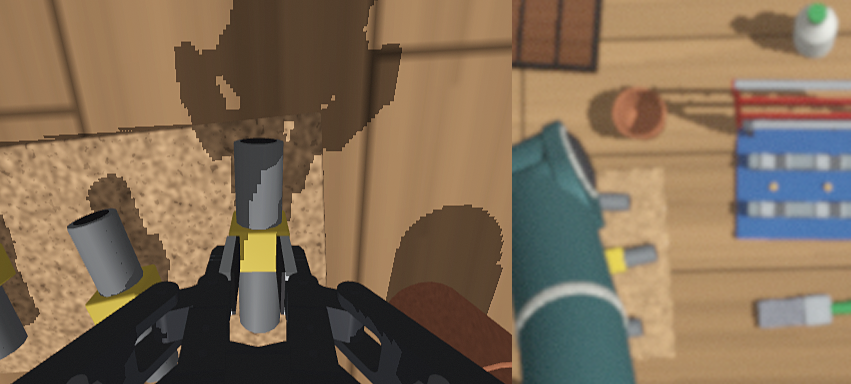

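Request:
{"api": "arm_command", "payload": {
  "plan": "0 0 0 0 0 0 0;0 0 0 0 0 0 0;0 0 0 0 0 0 0;0 0 0 0 0 0 0"
}}

```text
clock: 2.58
tool_pos: [0.5324, 0.3518, 0.0144]
orientation: [[0.051, 0.999, 0.001], [0.999, -0.051, 0.0], [0.0, 0.001, -1.0]]
force: [-0.2, -0.6, -0.3]
gripper_width: -0.0002
```

```bash
python3 - <<'E'
from h import *
seq()
shot('wrist','w3.png',(150,80,380,384),2)
E
```

```text
now [0.5324 0.3518 0.0144] yang -2.9 clk 2.58 w -0.0002 F [-0.2 -0.6 -0.3]
```

View pics/w3.png

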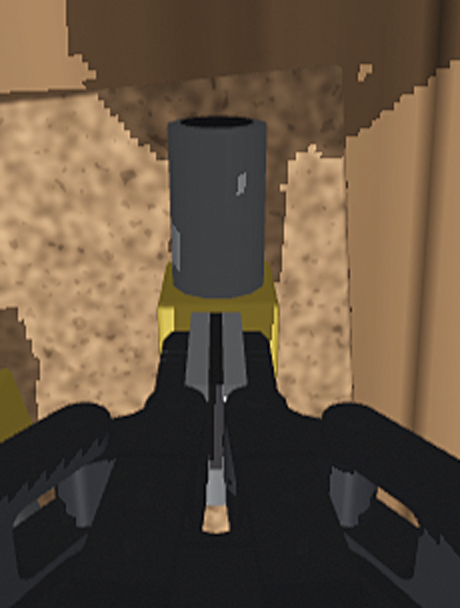

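The fingers shut on top of the collar, so the tips sit higher than the reported TCP suggests. I'll reopen, go lower in small steps watching the force, then close.

Request:
{"api": "arm_command", "payload": {
  "plan": "0 0 -1 0 0 0 6;0 0 -1 0 0 0 6;0 0 -1 0 0 0 6;0 0 -1 0 0 0 6;0 0 -1 0 0 0 6;0 0 -1 0 0 0 6;0 0 0 0 0 0 6;0 0 0.5 0 0 0 6;0 0 1 0 0 0 6;0 0 1 0 0 0 6;0 0 1 0 0 0 6"
}}

```text
clock: 3.55
tool_pos: [0.5322, 0.3515, 0.0037]
orientation: [[0.051, 0.999, 0.0], [0.999, -0.051, -0.0], [-0.0, 0.0, -1.0]]
force: [-0.3, 0.2, 0.7]
gripper_width: 0.0601
```

Request:
{"api": "arm_command", "payload": {
  "plan": "0 0 0.3 0 0 0 6;0 0 0.6 0 0 0 6;0 0 0.6 0 0 0 6;0 0 0.6 0 0 0 6"
}}

```text
clock: 3.88
tool_pos: [0.5321, 0.3515, -0.0025]
orientation: [[0.051, 0.999, -0.0], [0.999, -0.051, -0.001], [-0.001, -0.0, -1.0]]
force: [0.5, -0.3, 0.0]
gripper_width: 0.0599
```

Request:
{"api": "arm_command", "payload": {
  "plan": "0 0 0.5 0 0 0 6;0 0 1 0 0 0 6;0 0 1 0 0 0 6;0 0 1 0 0 0 2;0 0 1 0 0 0 2;0 0 1 0 0 0 2;0 0 1 0 0 0 2;0 0 1 0 0 0 2;0 0 1 0 0 0 2;0 0 1 0 0 0 2"
}}

```text
clock: 4.72
tool_pos: [0.5323, 0.3516, -0.0122]
orientation: [[0.051, 0.999, 0.0], [0.999, -0.051, -0.0], [-0.0, 0.0, -1.0]]
force: [-0.2, -0.5, 5.0]
gripper_width: 0.0331
```

```bash
python3 - <<'E'
from h import *
seq((.532,.3515,.16,-3),(.547,.076,.16,88.6))
shot('wrist','w4.png',(150,80,380,384),1.5)
E
```

```text
now [ 0.5323  0.3516 -0.0122] yang -2.9 clk 4.72 w 0.0331 F [-0.2 -0.5  5. ]
(0.532, 0.3515, 0.16, -3) [ -0.02  -0.02 -17.22] [0.    0.    0.001]
(0.547, 0.076, 0.16, 88.6) [-27.43   2.94   0.  ] [ 0.     0.    -1.599]
```

View pics/w4.png

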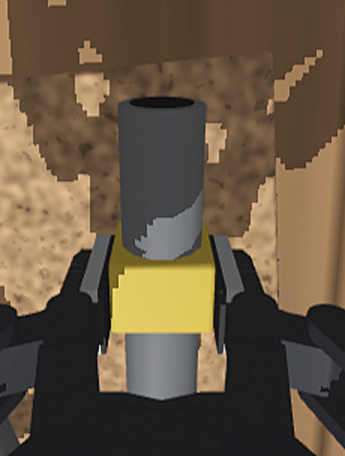

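The collar is held between the pads at width 33 mm. I'll lift it and carry it to the +80 notch.

Request:
{"api": "arm_command", "payload": {
  "plan": "0 0 -4 0 0 0 2;0 0 -8 0 0 0 2;0 0 -12 0 0 0 2;0 0 -15 0 0 0 2;-27.4 2.9 -17.2 0 0 -1.599 2;-27.4 2.9 -17.2 0 0 -1.599 2;-27.4 2.9 -17.2 0 0 -1.599 2;-27.4 2.9 -17.2 0 0 -1.599 2;-27.4 2.9 -17.2 0 0 -1.599 2;-27.4 2.9 -17.2 0 0 -1.599 2;-27.4 2.9 -17.2 0 0 -1.599 2;-27.4 2.9 -17.2 0 0 -1.599 2"
}}

```text
clock: 5.77
tool_pos: [0.5474, 0.069, 0.1604]
orientation: [[-0.798, 0.603, 0.001], [0.603, 0.798, -0.002], [-0.002, -0.001, -1.0]]
force: [0.3, -1.0, -1.8]
gripper_width: 0.0328
```

```bash
python3 - <<'E'
from h import *
seq((.547,.0765,.16,88.6))
E
```

```text
now [0.5474 0.069  0.1604] yang 52.9 clk 5.77 w 0.0328 F [ 0.3 -1.  -1.8]
(0.547, 0.0765, 0.16, 88.6) [0.48 0.57 0.04] [-0.002  0.002 -0.623]
```

Request:
{"api": "arm_command", "payload": {
  "plan": "0.48 0.57 4 0 0 -0.623 2;0.48 0.57 4 0 0 -0.623 2;0.48 0.57 4 0 0 -0.623 2;0.48 0.57 4 0 0 -0.623 2;0.48 0.57 4 0 0 -0.623 2;0.48 0.57 4 0 0 -0.623 2;0.48 0.57 4 0 0 -0.623 2;0.48 0.57 4 0 0 -0.623 2"
}}

```text
clock: 6.43
tool_pos: [0.5469, 0.0763, 0.1203]
orientation: [[-1.0, 0.029, 0.001], [0.029, 1.0, -0.003], [-0.001, -0.002, -1.0]]
force: [-0.1, -0.8, -0.9]
gripper_width: 0.0337
```

```bash
python3 - <<'E'
from h import *
seq((.547,.0765,.016,88.6))
c=cam('wrist'); shot('wrist','w5.png',sc=1.4)
g=np.array([.545,-.0045]); X=np.array([1,-.024]);Y=np.array([.024,1])
for n,(x,y,z) in dict(railnear_end_p=(-.035,.115,.049),notch80=(-.045,.08,.030),notch0=(-.045,0,.03),notchm=(-.045,-.08,.03),plateNW=(-.08,.135,.01),pin0=(0,0,.024)).items():
    print(n,(proj(c,[*(g+x*X+y*Y),z])*1.4).round())
E
```

```text
now [0.5469 0.0763 0.1203] yang 88.3 clk 6.43 w 0.0337 F [-0.1 -0.8 -0.9]
(0.547, 0.0765, 0.016, 88.6) [ 0.    0.05 10.43] [-0.002  0.001 -0.005]
railnear_end_p [418. 217.]
notch80 [360. 195.]
notch0 [234. 196.]
notchm [108. 196.]
plateNW [444. 137.]
pin0 [243. 261.]
```

View pics/w5.png

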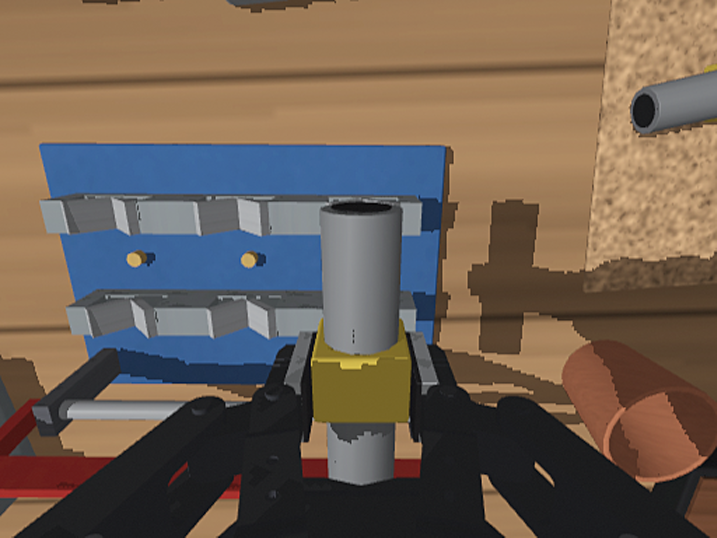

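Held riser A is centred above the +80 notch, with pin0 at (248,259) against a prediction of (243,261). That shifts the rig about +2 mm in y. I'll lower it.

Request:
{"api": "arm_command", "payload": {
  "plan": "0 0.22 4 0 0 0 2;0 0.22 7 0 0 0 2;0 0.22 9 0 0 0 2;0 0.22 9.8 0 0 0 2;0 0.22 10.2 0 0 0 2;0 0.22 10.4 0 0 0 2;0 0.22 10.4 0 0 0 2"
}}

```text
clock: 7.07
tool_pos: [0.5476, 0.0781, 0.0172]
orientation: [[-1.0, 0.029, 0.002], [0.029, 1.0, -0.003], [-0.002, -0.003, -1.0]]
force: [0.3, 0.1, -0.2]
gripper_width: 0.033
```

Request:
{"api": "arm_command", "payload": {
  "plan": "0 0 0.2 0 0 0 2;0 0 0.4 0 0 0 2;0 0 0.4 0 0 0 2"
}}

```text
clock: 7.32
tool_pos: [0.5488, 0.077, 0.0156]
orientation: [[-1.0, 0.031, 0.004], [0.031, 1.0, -0.003], [-0.004, -0.003, -1.0]]
force: [-8.1, -8.4, 24.5]
gripper_width: 0.0331
```

Request:
{"api": "arm_command", "payload": {
  "plan": "0 0 -0.2 0 0 0 5.5;0 0 -0.2 0 0 0 5.5;0 0 -0.2 0 0 0 5.5;0 0 -0.2 0 0 0 5.5;0 0 -4 0 0 0 5.5;0 0 -8 0 0 0 5.5;0 0 -12 0 0 0 6;0 0 -14.5 0 0 0 6;0 0 -14.5 0 0 0 6"
}}

```text
clock: 8.07
tool_pos: [0.5507, 0.0781, 0.1661]
orientation: [[-0.999, 0.031, 0.012], [0.031, 1.0, -0.001], [-0.012, -0.001, -1.0]]
force: [-0.3, -0.2, 0.7]
gripper_width: 0.0598
```

```bash
python3 - <<'E'
from h import *
seq((.4455,.311,.12,9.3),(.4455,.311,-.014,9.3))
shot('top','t6.png',(150,128,420,288),2.96)
im=cv2.imread('pics/raw_t6.png');hsv=cv2.cvtColor(im,cv2.COLOR_BGR2HSV);c=cam('top')
m=((hsv[...,0]>20)&(hsv[...,0]<35)&(hsv[...,1]>150)&(hsv[...,2]>130)).astype(np.uint8)
n,l,st,ce=cv2.connectedComponentsWithStats(m)
for i in range(1,n):
    if st[i,4]>20: print(ce[i].round(1),st[i,4],ray(c,ce[i],.037).round(4),ray(c,ce[i],.066).round(4))
E
```

```text
now [0.5507 0.0781 0.1661] yang 88.2 clk 8.07 w 0.0598 F [-0.3 -0.2  0.7]
(0.4455, 0.311, 0.12, 9.3) [11.29 22.96  4.45] [0.007 0.01  1.377]
(0.4455, 0.311, -0.014, 9.3) [ 0.   0.  13.4] [0. 0. 0.]
[366.6 152.3] 290 [ 0.6987 -0.2632  0.037 ] [ 0.6932 -0.2567  0.066 ]
[194.7 232.4] 58 [0.4467 0.3107 0.037 ] [0.446  0.3062 0.066 ]
[187.9 263.9] 52 [0.3452 0.3337 0.037 ] [0.3464 0.3289 0.066 ]
```

View pics/t6.png

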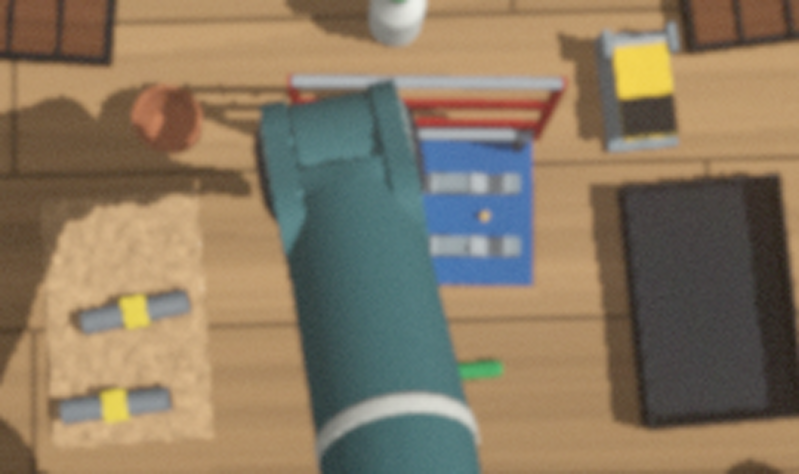

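B and C are unmoved at crop (134,311) and (115,405), and the arm hides the rig. I'll go to B.

Request:
{"api": "arm_command", "payload": {
  "plan": "11.3 22.96 4.45 0.007 0.01 1.377 6;11.3 22.96 4.45 0.007 0.01 1.377 6;11.3 22.96 4.45 0.007 0.01 1.377 6;11.3 22.96 4.45 0.007 0.01 1.377 6;11.3 22.96 4.45 0.007 0.01 1.377 6;11.3 22.96 4.45 0.007 0.01 1.377 6;11.3 22.96 4.45 0.007 0.01 1.377 6;11.3 22.96 4.45 0.007 0.01 1.377 6;11.3 22.96 4.45 0.007 0.01 1.377 6;11.3 22.96 4.45 0.007 0.01 1.377 6;11.3 22.96 4.45 0.007 0.01 1.377 6;11.3 22.96 4.45 0.007 0.01 1.377 6"
}}

```text
clock: 9.12
tool_pos: [0.4436, 0.3106, 0.1162]
orientation: [[-0.156, 0.988, -0.004], [0.988, 0.156, -0.002], [-0.001, -0.004, -1.0]]
force: [-0.1, -0.3, -0.7]
gripper_width: 0.0598
```

```bash
python3 - <<'E'
from h import *
seq((.446,.311,-.014,9.3))
E
```

```text
now [0.4436 0.3106 0.1162] yang 9.0 clk 9.12 w 0.0598 F [-0.1 -0.3 -0.7]
(0.446, 0.311, -0.014, 9.3) [ 0.02  0.3  13.02] [-0.004  0.001 -0.006]
```

Request:
{"api": "arm_command", "payload": {
  "plan": "0 0.3 4 0 0 0 6;0 0.3 8 0 0 0 6;0 0.3 11 0 0 0 6;0 0.3 12.5 0 0 0 6;0 0.3 13 0 0 0 6;0 0.3 13 0 0 0 2;0 0.3 13 0 0 0 2;0 0.3 13 0 0 0 2;0 0.3 13 0 0 0 2;0 0.3 13 0 0 0 2;0 0.3 13 0 0 0 2;0 0.3 13 0 0 0 2"
}}

```text
clock: 10.12
tool_pos: [0.4464, 0.3111, -0.013]
orientation: [[-0.156, 0.988, -0.003], [0.988, 0.156, -0.001], [-0.001, -0.003, -1.0]]
force: [-2.0, -0.2, 8.1]
gripper_width: 0.033
```

```bash
python3 - <<'E'
from h import *
seq((.545,-.002,.16,88.6))
E
```

```text
now [ 0.4464  0.3111 -0.013 ] yang 9.0 clk 10.12 w 0.033 F [-2.  -0.2  8.1]
(0.545, -0.002, 0.16, 88.6) [-32.48   4.81 -17.3 ] [-0.003 -0.002 -1.39 ]
```

Request:
{"api": "arm_command", "payload": {
  "plan": "0 0 -4 0 0 0 2;0 0 -8 0 0 0 2;0 0 -12 0 0 0 2;0 0 -15 0 0 0 2;-32.48 4.8 -17.3 0 0 -1.39 2;-32.48 4.8 -17.3 0 0 -1.39 2;-32.48 4.8 -17.3 0 0 -1.39 2;-32.48 4.8 -17.3 0 0 -1.39 2;-32.48 4.8 -17.3 0 0 -1.39 2;-32.48 4.8 -17.3 0 0 -1.39 2;-32.48 4.8 -17.3 0 0 -1.39 2;-32.48 4.8 -17.3 0 0 -1.39 2"
}}

```text
clock: 11.12
tool_pos: [0.5352, 0.0296, 0.1581]
orientation: [[-0.865, 0.502, -0.002], [0.502, 0.865, -0.001], [0.002, -0.002, -1.0]]
force: [1.3, 0.1, -1.0]
gripper_width: 0.0331
```

```bash
python3 - <<'E'
from h import *
seq((.545,-.002,.12,88.6))
E
```

```text
now [0.5352 0.0296 0.1581] yang 59.9 clk 11.12 w 0.0331 F [ 1.3  0.1 -1. ]
(0.545, -0.002, 0.12, 88.6) [-2.44 -2.23  3.81] [-0.001 -0.002 -0.502]
```

Request:
{"api": "arm_command", "payload": {
  "plan": "-2.44 -2.23 0 0 0 -0.502 2;-2.44 -2.23 0 0 0 -0.502 2;-2.44 -2.23 1 0 0 -0.502 2;-2.44 -2.23 3.8 0 0 -0.502 2;-2.44 -2.23 3.8 0 0 -0.502 2;-2.44 -2.23 3.8 0 0 -0.502 2;-2.44 -2.23 3.8 0 0 -0.502 2"
}}

```text
clock: 11.7
tool_pos: [0.5453, -0.0021, 0.1212]
orientation: [[-1.0, 0.028, -0.002], [0.028, 1.0, -0.001], [0.002, -0.001, -1.0]]
force: [0.3, 0.7, -0.5]
gripper_width: 0.0331
```

```bash
python3 - <<'E'
from h import *
seq((.545,-.002,.016,88.6))
c=cam('wrist'); shot('wrist','w7.png',sc=1.2)
E
```

```text
now [ 0.5453 -0.0021  0.1212] yang 88.4 clk 11.7 w 0.0331 F [ 0.3  0.7 -0.5]
(0.545, -0.002, 0.016, 88.6) [2.000e-02 1.000e-02 1.052e+01] [-0.001 -0.002 -0.004]
```

View pics/w7.png

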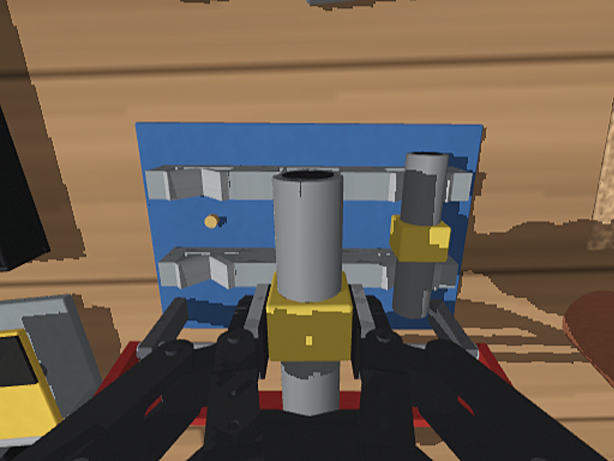

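Riser A sits in the +80 notch with its collar at (420,238) between the rails, and B is held over the middle notch. I'll lower B and release it.

Request:
{"api": "arm_command", "payload": {
  "plan": "0 0 4 0 0 0 2;0 0 7 0 0 0 2;0 0 9.4 0 0 0 2;0 0 10.2 0 0 0 2;0 0 10.5 0 0 0 2;0 0 10.7 0 0 0 2;0 0 10.7 0 0 0 2"
}}

```text
clock: 12.33
tool_pos: [0.5463, -0.0026, 0.0161]
orientation: [[-1.0, 0.03, 0.001], [0.03, 1.0, -0.001], [-0.001, -0.001, -1.0]]
force: [-0.7, -0.9, -1.2]
gripper_width: 0.0334
```

Request:
{"api": "arm_command", "payload": {
  "plan": "0 0 -0.2 0 0 0 5.4;0 0 -0.2 0 0 0 5.4;0 0 -0.2 0 0 0 5.4;0 0 -0.2 0 0 0 5.4;0 0 -4 0 0 0 5.4;0 0 -8 0 0 0 5.4;0 0 -12 0 0 0 6;0 0 -14 0 0 0 6;0 0 -14 0 0 0 6"
}}

```text
clock: 13.08
tool_pos: [0.5486, -0.0024, 0.1612]
orientation: [[-1.0, 0.03, 0.008], [0.03, 1.0, -0.001], [-0.008, -0.0, -1.0]]
force: [0.1, 0.2, 0.1]
gripper_width: 0.0604
```

```bash
python3 - <<'E'
from h import *
seq((.344,.333,.12,5))
c=cam('wrist')
im=viewer.read_camera('wrist')[:,:,::-1];cv2.imwrite('pics/raw_w8.png',im)
hsv=cv2.cvtColor(im,cv2.COLOR_BGR2HSV)
m=((hsv[...,0]>20)&(hsv[...,0]<35)&(hsv[...,1]>150)&(hsv[...,2]>100)).astype(np.uint8)
n,l,st,ce=cv2.connectedComponentsWithStats(m)
for i in range(1,n):
    if st[i,4]>20: print(ce[i].round(1),st[i],ray(c,ce[i],.067).round(4))
s=readout.observe()
E
```

```text
now [ 0.5486 -0.0024  0.1612] yang 88.3 clk 13.08 w 0.0604 F [0.1 0.2 0.1]
(0.344, 0.333, 0.12, 5) [21.48 32.91  3.94] [0.006 0.007 1.454]
[257.  182.1] [239 164  36  33 944] [ 0.5448 -0.0032  0.067 ]
[337.7 182.9] [ 317  165   43   33 1106] [0.5477 0.0731 0.067 ]
[ 41.2 301.6] [   0  250   73   83 2343] [ 0.6749 -0.2444  0.067 ]
```

Request:
{"api": "arm_command", "payload": {
  "plan": "21.5 32.9 1 0.006 0.007 1.454 6;21.5 32.9 2 0.006 0.007 1.454 6;21.5 32.9 3.9 0.006 0.007 1.454 6;21.5 32.9 3.9 0.006 0.007 1.454 6;21.5 32.9 3.9 0.006 0.007 1.454 6;21.5 32.9 3.9 0.006 0.007 1.454 6;21.5 32.9 3.9 0.006 0.007 1.454 6;21.5 32.9 3.9 0.006 0.007 1.454 6;21.5 32.9 3.9 0.006 0.007 1.454 6;21.5 32.9 3.9 0.006 0.007 1.454 6;21.5 32.9 3.9 0.006 0.007 1.454 6;21.5 32.9 3.9 0.006 0.007 1.454 6"
}}

```text
clock: 14.13
tool_pos: [0.3387, 0.3366, 0.117]
orientation: [[-0.258, 0.966, -0.005], [0.966, 0.258, -0.001], [0.0, -0.005, -1.0]]
force: [0.3, 0.7, 0.8]
gripper_width: 0.0601
```

```bash
cat >> h.py <<'E'
def yel(c,z,n,zs=30,save=None):
    im=viewer.read_camera(n)[:,:,::-1]
    if save: cv2.imwrite('pics/raw_'+save,im)
    hsv=cv2.cvtColor(im,cv2.COLOR_BGR2HSV)
    m=((hsv[...,0]>20)&(hsv[...,0]<35)&(hsv[...,1]>150)&(hsv[...,2]>100)).astype(np.uint8)
    k,l,st,ce=cv2.connectedComponentsWithStats(m)
    for i in range(1,k):
        if st[i,4]>zs: print('yel',ce[i].round(1),st[i],ray(c,ce[i],z).round(4))
E
python3 - <<'E'
from h import *
seq((.344,.333,-.014,5))
yel(cam('wrist'),.035,'wrist',save='w9.png')
E
```

```text
now [0.3387 0.3366 0.117 ] yang 15.0 clk 14.13 w 0.0601 F [0.3 0.7 0.8]
(0.344, 0.333, -0.014, 5) [-0.49  0.48 13.1 ] [-0.005  0.     0.174]
yel [260.4 195.3] [241 180  40  32 976] [0.3422 0.3326 0.035 ]
```

Request:
{"api": "arm_command", "payload": {
  "plan": "-0.5 0.4 2 -0.005 0 0.174 6;-0.5 0.4 6 -0.005 0 0.174 6;-0.5 0.4 10 -0.005 0 0.174 6;-0.5 0.4 12 -0.005 0 0.174 6;-0.5 0.4 13.1 -0.005 0 0.174 6;-0.5 0.4 13.1 -0.005 0 0.174 2;-0.5 0.4 13.1 -0.005 0 0.174 2;-0.5 0.4 13.1 -0.005 0 0.174 2;-0.5 0.4 13.1 -0.005 0 0.174 2;-0.5 0.4 13.1 -0.005 0 0.174 2;-0.5 0.4 13.1 -0.005 0 0.174 2;-0.5 0.4 13.1 -0.005 0 0.174 2"
}}

```text
clock: 15.18
tool_pos: [0.3439, 0.3324, -0.0133]
orientation: [[-0.075, 0.997, 0.001], [0.997, 0.075, 0.0], [0.0, 0.001, -1.0]]
force: [-2.0, -0.9, 10.2]
gripper_width: 0.0335
```

```bash
python3 - <<'E'
from h import *
seq((.543,-.082,.16,88.6))
E
```

```text
now [ 0.3439  0.3324 -0.0133] yang 4.3 clk 15.18 w 0.0335 F [-2.  -0.9 10.2]
(0.543, -0.082, 0.16, 88.6) [-42.81  16.77 -17.33] [ 1.000e-03  0.000e+00 -1.472e+00]
```

Request:
{"api": "arm_command", "payload": {
  "plan": "0 0 -4 0 0 0 2;0 0 -8 0 0 0 2;0 0 -12 0 0 0 2;0 0 -16 0 0 0 2;-42.8 16.77 -17.3 0 0 -1.472 2;-42.8 16.77 -17.3 0 0 -1.472 2;-42.8 16.77 -17.3 0 0 -1.472 2;-42.8 16.77 -17.3 0 0 -1.472 2;-42.8 16.77 -17.3 0 0 -1.472 2;-42.8 16.77 -17.3 0 0 -1.472 2;-42.8 16.77 -17.3 0 0 -1.472 2;-42.8 16.77 -17.3 0 0 -1.472 2"
}}

```text
clock: 16.18
tool_pos: [0.4627, 0.0878, 0.1548]
orientation: [[-0.778, 0.629, 0.001], [0.629, 0.778, 0.001], [-0.0, 0.001, -1.0]]
force: [0.3, 1.1, -2.4]
gripper_width: 0.0329
```

```bash
python3 - <<'E'
from h import *
seq((.543,-.082,.16,88.6))
E
```

```text
now [0.4627 0.0878 0.1548] yang 51.0 clk 16.18 w 0.0329 F [ 0.3  1.1 -2.4]
(0.543, -0.082, 0.16, 88.6) [-16.92  -8.16  -0.53] [ 0.001  0.001 -0.655]
```

Request:
{"api": "arm_command", "payload": {
  "plan": "-16.92 -8.16 -0.5 0 0 -0.655 2;-16.92 -8.16 -0.5 0 0 -0.655 2;-16.92 -8.16 -0.5 0 0 -0.655 2;-16.92 -8.16 -0.5 0 0 -0.655 2;-16.92 -8.16 -0.5 0 0 -0.655 2;-16.92 -8.16 -0.5 0 0 -0.655 2;-16.92 -8.16 -0.5 0 0 -0.655 2;-16.92 -8.16 3 0 0 -0.655 2;-16.92 -8.16 3 0 0 -0.655 2;-16.92 -8.16 3 0 0 -0.655 2"
}}

```text
clock: 17.02
tool_pos: [0.5418, -0.0815, 0.1241]
orientation: [[-1.0, 0.025, -0.002], [0.025, 1.0, 0.001], [0.002, 0.001, -1.0]]
force: [-0.2, 0.2, -1.2]
gripper_width: 0.0332
```

```bash
python3 - <<'E'
from h import *
seq((.543,-.082,.016,88.6))
yel(cam('wrist'),.067,'wrist',save='w10.png')
E
```

```text
now [ 0.5418 -0.0815  0.1241] yang 88.6 clk 17.02 w 0.0332 F [-0.2  0.2 -1.2]
(0.543, -0.082, 0.016, 88.6) [-0.14 -0.06 10.81] [ 0.001 -0.002 -0.001]
yel [347.3 200.1] [ 323  179   51   38 1445] [ 0.5436 -0.0074  0.067 ]
yel [437.6 200.8] [ 407  180   64   39 1737] [0.5461 0.0675 0.067 ]
yel [257.5 268.8] [ 221  223   73   75 3796] [ 0.6075 -0.0834  0.067 ]
yel [ 80.6 281.4] [ 40 273  72  33 445] [ 0.6168 -0.2454  0.067 ]
yel [ 69.8 328.3] [ 57 320  33  22 353] [ 0.6696 -0.2674  0.067 ]
```

Request:
{"api": "arm_command", "payload": {
  "plan": "-0.14 -0.06 4 0 0 0 2;-0.14 -0.06 7 0 0 0 2;-0.14 -0.06 9.6 0 0 0 2;-0.14 -0.06 10.4 0 0 0 2;-0.14 -0.06 10.8 0 0 0 2;-0.14 -0.06 11 0 0 0 2;-0.14 -0.06 11 0 0 0 2"
}}

```text
clock: 17.65
tool_pos: [0.5451, -0.0821, 0.0167]
orientation: [[-1.0, 0.025, 0.002], [0.025, 1.0, 0.001], [-0.002, 0.001, -1.0]]
force: [-0.1, 0.3, -1.8]
gripper_width: 0.0331
```

Request:
{"api": "arm_command", "payload": {
  "plan": "0 0 -0.2 0 0 0 5.4;0 0 -0.2 0 0 0 5.4;0 0 -0.2 0 0 0 5.4;0 0 -0.2 0 0 0 5.4;0 0 -4 0 0 0 5.4;0 0 -8 0 0 0 5.4;0 0 -12 0 0 0 6;4 0 -16 0 0 0 6;6 7 -19 0 0 0 6;6 7 -19 0 0 0 6;6 7 -19 0 0 0 6"
}}

```text
clock: 18.57
tool_pos: [0.486, -0.0056, 0.2102]
orientation: [[-1.0, 0.02, 0.006], [0.02, 1.0, 0.003], [-0.006, 0.003, -1.0]]
force: [1.2, 1.9, 0.6]
gripper_width: 0.0599
```

```bash
python3 - <<'E'
from h import *
seq()
yel(cam('wrist'),.067,'wrist')
shot('wrist','w11.png',sc=1.3)
E
```

```text
now [ 0.486  -0.0056  0.2102] yang 88.9 clk 18.57 w 0.0599 F [1.2 1.9 0.6]
yel [194.2 219. ] [178 203  34  29 669] [ 0.5402 -0.0808  0.067 ]
yel [260.3 220.7] [246 204  29  29 615] [ 0.5439 -0.0033  0.067 ]
yel [324.7 228.4] [309 212  33  29 675] [0.5555 0.073  0.067 ]
yel [ 70.4 278. ] [ 40 271  54  25 248] [ 0.6178 -0.2439  0.067 ]
yel [ 63.2 313.3] [ 52 306  27  21 280] [ 0.6722 -0.2659  0.067 ]
```

View pics/w11.png

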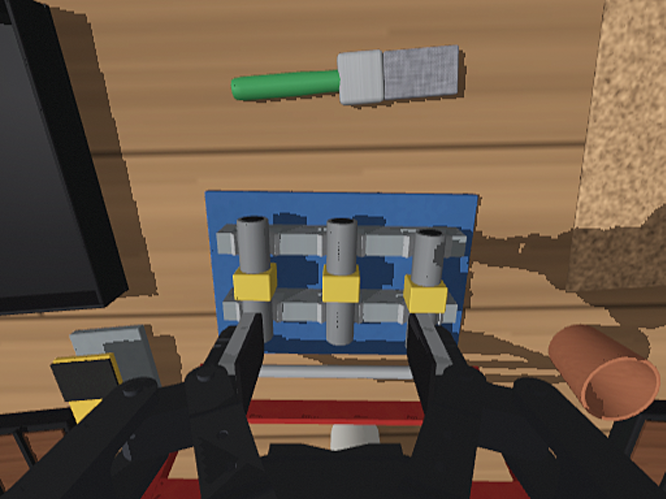

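All three collars lie in the gap at (256,283), (341,283) and (425,293), but A sits about 9 mm toward +x, so it was probably knocked. I'll regrip it and slide it back along the V.

Request:
{"api": "arm_command", "payload": {
  "plan": "-6.5 8.4 0 0 0 0 5.6;-6.5 8.4 0 0 0 0 5.6;-6.5 8.4 4 0 0 0 5.6;-6.5 8.4 8 0 0 0 5.6;-6.5 8.4 12 0 0 0 5.6;-6.5 8.4 16 0 0 0 5.6;-6.5 8.4 18 0 0 0 5.6;-6.5 8.4 19 0 0 0 5.6;-6.5 8.4 19.2 0 0 0 5.6;-6.5 8.4 19.2 0 0 0 2"
}}

```text
clock: 19.5
tool_pos: [0.5547, 0.0728, 0.0165]
orientation: [[-1.0, 0.023, 0.004], [0.023, 1.0, 0.001], [-0.004, 0.001, -1.0]]
force: [0.4, -0.4, 0.9]
gripper_width: 0.0449
```

Request:
{"api": "arm_command", "payload": {
  "plan": "0 0 0 0 0 0 2;0 0 0 0 0 0 2;0 0 0 0 0 0 2;0 0 0 0 0 0 2;0 0 0 0 0 0 2;0 0 0 0 0 0 2",
  "grip_force": 40
}}

```text
clock: 20.0
tool_pos: [0.5557, 0.0761, 0.0187]
orientation: [[-1.0, 0.02, 0.007], [0.02, 1.0, 0.005], [-0.007, 0.005, -1.0]]
force: [-3.4, 16.3, 1.9]
gripper_width: 0.0333
```

```bash
python3 - <<'E'
from h import *
seq((.546,.0775,.0175,88.6))
E
```

```text
now [0.5557 0.0761 0.0187] yang 88.8 clk 20.0 w 0.0333 F [-3.4 16.3  1.9]
(0.546, 0.0775, 0.0175, 88.6) [0.97 0.12 0.11] [0.005 0.007 0.004]
```

Request:
{"api": "arm_command", "payload": {
  "plan": "0.3 0.15 0 0.005 0.007 0.004 2;0.6 0.15 0 0.005 0.007 0.004 2;0.9 0.15 0.05 0.005 0.007 0.004 2;0.9 0.15 0.1 0.005 0.007 0.004 2;0.9 0.15 0.1 0.005 0.007 0.004 2;0.9 0.15 0 0.005 0.007 0.004 5.4;0.9 0.15 0 0.005 0.007 0.004 5.4;0.9 0.15 0 0.005 0.007 0.004 5.4;0.9 0.15 0 0.005 0.007 0.004 5.4;0.9 0.15 -4 0.005 0.007 0.004 5.4;0.9 0.15 -8 0.005 0.007 0.004 5.4;0.9 0.15 -12 0.005 0.007 0.004 5.4"
}}

```text
clock: 21.0
tool_pos: [0.5452, 0.0769, 0.1397]
orientation: [[-1.0, 0.025, -0.002], [0.025, 1.0, -0.0], [0.002, -0.0, -1.0]]
force: [0.4, 0.5, 0.4]
gripper_width: 0.0539
```

Request:
{"api": "arm_command", "payload": {
  "plan": "4 -4 -4 0 0 0 6;6.5 -8 -7 0 0 0 6;6.5 -8 -7 0 0 0 6;6.5 -8 -7 0 0 0 6"
}}

```text
clock: 21.33
tool_pos: [0.4771, -0.0062, 0.2139]
orientation: [[-1.0, 0.03, 0.003], [0.03, 1.0, -0.0], [-0.003, -0.0, -1.0]]
force: [1.3, -0.6, 1.0]
gripper_width: 0.0601
```

```bash
python3 - <<'E'
from h import *
seq((.652,-.004,.30,-1.4))
c=cam('wrist'); yel(c,.067,'wrist',save='w12.png')
# pipe edges: near-end centre of each pipe (dark hole) for orientation check
print('exp',[proj(c,[.545+x+.024*y-0, -.003+y-.024*x,.067]).round(1).tolist() for y in(-.08,0,.08) for x in (0,)])
E
```

```text
now [ 0.4771 -0.0062  0.2139] yang 88.3 clk 21.33 w 0.0601 F [ 1.3 -0.6  1. ]
(0.652, -0.004, 0.3, -1.4) [-17.5    0.75  -8.56] [0.002 0.002 1.565]
yel [197.  225.3] [181 209  33  29 642] [ 0.54   -0.0809  0.067 ]
yel [261.7 226.5] [248 209  28  29 590] [ 0.5438 -0.0036  0.067 ]
yel [325.9 227.4] [310 211  33  29 663] [0.5472 0.0732 0.067 ]
yel [ 73.8 281.9] [ 46 277  51  17 215] [ 0.6149 -0.2466  0.067 ]
yel [ 64.  316.2] [ 58 312  14  12  88] [ 0.6683 -0.2722  0.067 ]
exp [[195.4, 227.7], [262.2, 227.4], [329.1, 227.1]]
```

The collars are now in line at x = .540, .544 and .547. Next is the strap handle, at about x 0.6535 and z 0.2535.

Request:
{"api": "arm_command", "payload": {
  "plan": "0 0 -4 0 0 0.1 6;0 0 -8 0 0 0.2 6;-17.6 0.75 -9 0 0 1.565 6;-17.6 0.75 -9 0 0 1.565 6;-17.6 0.75 -9 0 0 1.565 6;-17.6 0.75 -9 0 0 1.565 6;-17.6 0.75 -9 0 0 1.565 6;-17.6 0.75 -9 0 0 1.565 6;-17.6 0.75 -9 0 0 1.565 6;-17.6 0.75 -9 0 0 1.565 6;-17.6 0.75 -9 0 0 1.565 6;-17.6 0.75 -9 0 0 1.565 6"
}}

```text
clock: 22.38
tool_pos: [0.6543, -0.0007, 0.3017]
orientation: [[-0.087, 0.996, 0.001], [0.996, 0.087, 0.0], [0.0, 0.001, -1.0]]
force: [-0.4, -0.4, 1.0]
gripper_width: 0.06
```

Request:
{"api": "arm_command", "payload": {
  "plan": "0 0 0 0 0 0.1 6;0 0 0 0 0 0.1 6"
}}

```text
clock: 22.55
tool_pos: [0.6544, 0.0002, 0.3006]
orientation: [[0.018, 1.0, -0.0], [1.0, -0.018, -0.0], [-0.0, -0.0, -1.0]]
force: [-0.5, 0.3, 1.1]
gripper_width: 0.0599
```

```bash
python3 - <<'E'
from h import *
seq((.6535,-.0045,.212,-1.4))
c=cam('wrist'); shot('wrist','w13.png',sc=1.2)
for th in(1.6,1.7,1.8):
  for yy in(.03,.1): print(th,yy,(proj(c,[.63-.185*np.cos(th)+.024*yy,-.0045+yy,.07+.185*np.sin(th)])*1.2).round())
E
```

```text
now [6.544e-01 2.000e-04 3.006e-01] yang -1.0 clk 22.55 w 0.0599 F [-0.5  0.3  1.1]
(0.6535, -0.0045, 0.212, -1.4) [-0.47 -0.08  8.86] [-0.     0.     0.007]
1.6 0.03 [279. 209.]
1.6 0.1 [277.  90.]
1.7 0.03 [308. 208.]
1.7 0.1 [309.  90.]
1.8 0.03 [336. 206.]
1.8 0.1 [340.  90.]
```

View pics/w13.png

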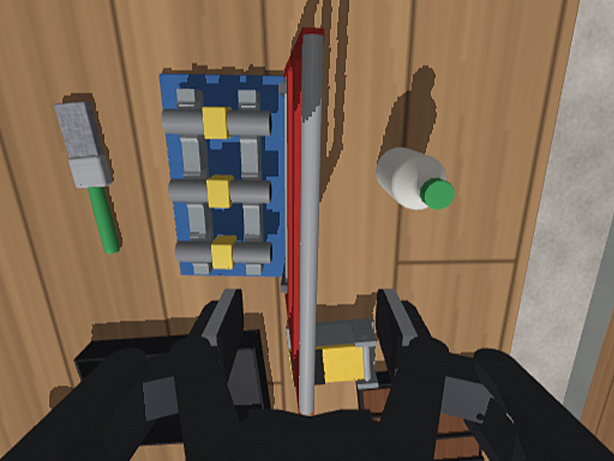

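The handle bar at (311,208) gives strap angle 1.70, and the fingers straddle it. I'll descend, pinch it and compute the arc.

Request:
{"api": "arm_command", "payload": {
  "plan": "-0.4 0 3 0 0 0 6;-0.4 0 6 0 0 0 6;-0.4 0 8.5 0 0 0 6;-0.4 0 8.9 0 0 0 6;-0.4 0 8.9 0 0 0 0;-0.4 0 8.9 0 0 0 0;-0.4 0 8.9 0 0 0 0;-0.4 0 8.9 0 0 0 0;-0.4 0 8.9 0 0 0 0;-0.4 0 8.9 0 0 0 0;-0.4 0 8.9 0 0 0 0",
  "grip_force": 30
}}

```text
clock: 23.52
tool_pos: [0.6551, -0.004, 0.2134]
orientation: [[0.01, 1.0, 0.003], [1.0, -0.01, 0.0], [0.0, 0.003, -1.0]]
force: [-0.2, -0.5, 7.1]
gripper_width: 0.0109
```

```bash
python3 - <<'E'
from h import *
seq()
for a,b in((1.70,.80),(.80,.0)):
    for t in np.linspace(a,b,11)[1:]: print(round(t,2),round(-18.5*(np.cos(t)-np.cos(a)),2),round(-18.5*(np.sin(t)-np.sin(a)),2))
E
```

```text
now [ 0.6551 -0.004   0.2134] yang -0.6 clk 23.52 w 0.0109 F [-0.2 -0.5  7.1]
1.61 -1.66 -0.14
1.52 -3.32 -0.13
1.43 -4.98 0.03
1.34 -6.62 0.34
1.25 -8.22 0.79
1.16 -9.77 1.38
1.07 -11.27 2.12
0.98 -12.69 2.98
0.89 -14.03 3.97
0.8 -15.27 5.07
0.72 -1.02 1.07
0.64 -1.95 2.22
0.56 -2.79 3.44
0.48 -3.52 4.73
0.4 -4.15 6.07
0.32 -4.67 7.45
0.24 -5.08 8.87
0.16 -5.37 10.32
0.08 -5.55 11.79
0.0 -5.61 13.27
```

Request:
{"api": "arm_command", "payload": {
  "plan": "0 -1.66 -0.14 0 0 0 0;0 -3.32 -0.13 0 0 0 0;0 -4.98 0.03 0 0 0 0;0 -6.62 0.34 0 0 0 0;0 -8.22 0.79 0 0 0 0;0 -9.77 1.38 0 0 0 0;0 -11.27 2.12 0 0 0 0;0 -12.69 2.98 0 0 0 0;0 -14.03 3.97 0 0 0 0;0 -15.27 5.07 0 0 0 0"
}}

```text
clock: 24.35
tool_pos: [0.5026, -0.0008, 0.163]
orientation: [[0.009, 1.0, 0.005], [1.0, -0.009, 0.002], [0.002, 0.005, -1.0]]
force: [2.9, 8.8, 0.9]
gripper_width: 0.0108
```

```bash
python3 - <<'E'
from h import *
h=np.array([.63,.07+.2134-.2535+0]) # hinge in TCP coordinates
p0=np.array([.6551,.2134]); h=p0-.185*np.array([-np.cos(1.7),np.sin(1.7)])
e=h+.185*np.array([-1,0]); print('hinge',h,'end',e)
s=readout.observe(); p=np.array(s['tool_pos'])[[0,2]]; v=p-h; print('r',np.linalg.norm(v),'th',np.arctan2(v[1],-v[0]))
th=np.arctan2(v[1],-v[0])
for t in np.linspace(th,0.02,11)[1:]:
    q=h+.185*np.array([-np.cos(t),np.sin(t)]); print(round(t,2),((q-p)*[100,-100]).round(2))
seq()
E
```

```text
hinge [0.63126377 0.02994201] end [0.44626377 0.02994201]
r 0.1851047260032652 th 0.8019988757495201
0.72 [-0.99  1.05]
0.65 [-1.91  2.17]
0.57 [-2.73  3.36]
0.49 [-3.46  4.61]
0.41 [-4.09  5.91]
0.33 [-4.62  7.26]
0.25 [-5.03  8.64]
0.18 [-5.34 10.06]
0.1 [-5.54 11.49]
0.02 [-5.63 12.93]
now [ 0.5026 -0.0008  0.163 ] yang -0.5 clk 24.35 w 0.0108 F [2.9 8.8 0.9]
```

Request:
{"api": "arm_command", "payload": {
  "plan": "0 -0.99 1.05 0 0 0 0;0 -1.91 2.17 0 0 0 0;0 -2.73 3.36 0 0 0 0;0 -3.46 4.61 0 0 0 0;0 -4.09 5.91 0 0 0 0;0 -4.62 7.26 0 0 0 0;0 -5.03 8.64 0 0 0 0;0 -5.34 10.06 0 0 0 0;0 -5.54 11.3 0 0 0 0;0 -5.63 12.5 0 0 0 0;0 -5.63 12.9 0 0 0 0;0 -5.63 12.9 0 0 0 0"
}}

```text
clock: 25.35
tool_pos: [0.4464, 0.0003, 0.0334]
orientation: [[0.009, 1.0, 0.003], [1.0, -0.009, 0.003], [0.003, 0.003, -1.0]]
force: [-5.0, 5.0, -1.9]
gripper_width: 0.0106
```

Request:
{"api": "arm_command", "payload": {
  "plan": "0 0 0.1 0 0 0 0;0 0 0.3 0 0 0 0;0 0 0.3 0 0 0 0"
}}

```text
clock: 25.6
tool_pos: [0.4464, 0.0004, 0.0307]
orientation: [[0.009, 1.0, 0.003], [1.0, -0.009, 0.003], [0.003, 0.003, -1.0]]
force: [-4.0, 1.8, -2.4]
gripper_width: 0.0106
```

Request:
{"api": "arm_command", "payload": {
  "plan": "0 0 0.2 0 0 0 0;0 0 0.4 0 0 0 0;0 0 0.4 0 0 0 0;0 0 0.4 0 0 0 0"
}}

```text
clock: 25.93
tool_pos: [0.4463, 0.0004, 0.0278]
orientation: [[0.009, 1.0, 0.003], [1.0, -0.009, 0.004], [0.004, 0.003, -1.0]]
force: [-12.8, 0.2, 26.0]
gripper_width: 0.0106
```

Request:
{"api": "arm_command", "payload": {
  "plan": "0 0 -0.2 0 0 0 3;0 0 -0.2 0 0 0 3;0 0 -0.2 0 0 0 3;0 0 -0.2 0 0 0 3;0 0 -2 0 0 0 3;0 0 -5 0 0 0 3;0 0 -9 0 0 0 3;0 0 -13 0 0 0 3;0 0 -17 0 0 0 3;-14 14 -18 0 0 0 0;-14 14 -18 0 0 0 0;-14 14 -18 0 0 0 0"
}}

```text
clock: 26.93
tool_pos: [0.535, -0.0899, 0.2057]
orientation: [[0.006, 1.0, 0.007], [1.0, -0.006, 0.005], [0.005, 0.007, -1.0]]
force: [1.3, 0.6, 0.3]
gripper_width: 0.0001
```

```bash
python3 - <<'E'
from h import *
seq((.645,-.2657,.14,-1))
shot('wrist','w14.png',sc=1); shot('side','s14.png',(180,150,380,320),1)
a=cv2.imread('pics/w14.png');b=cv2.imread('pics/s14.png');b=cv2.resize(b,None,fx=1.4,fy=1.4,interpolation=cv2.INTER_CUBIC)
b=cv2.copyMakeBorder(b,0,384-b.shape[0],0,0,cv2.BORDER_CONSTANT);cv2.imwrite('pics/m14.png',np.hstack([a,b]))
E
```

```text
now [ 0.535  -0.0899  0.2057] yang -0.4 clk 26.93 w 0.0001 F [1.3 0.6 0.3]
(0.645, -0.2657, 0.14, -1) [-17.55  11.06   6.55] [ 0.007 -0.005  0.011]
```

View pics/m14.png

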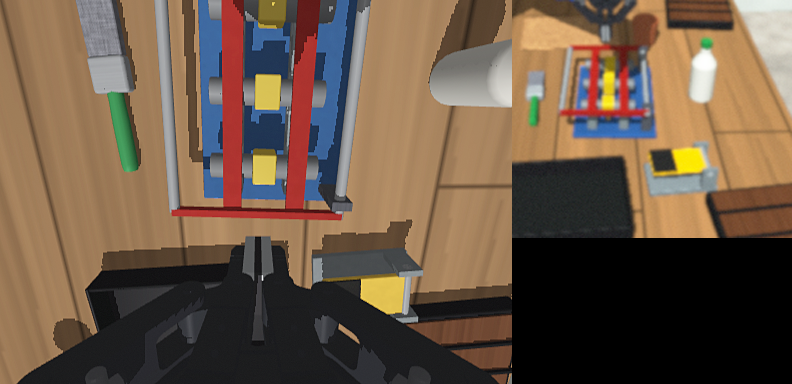

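The strap frame is level over the three risers; in the wrist image its bars cross the pipes either side of the collars. Next I press the treadle pad at (0.645, -0.266).

Request:
{"api": "arm_command", "payload": {
  "plan": "-17.5 11 0 0 0 0 0;-17.5 11 0 0 0 0 0;-17.5 11 0 0 0 0 0;-17.5 11 0 0 0 0 0;-17.5 11 0 0 0 0 0;-17.5 11 4 0 0 0 0;-17.5 11 8 0 0 0 0;-17.5 11 11 0 0 0 0;-17.5 11 14 0 0 0 0;-17.5 11 16 0 0 0 0;-17.5 11 17 0 0 0 0;-17.5 11 17 0 0 0 0"
}}

```text
clock: 28.03
tool_pos: [0.6433, -0.2696, 0.0323]
orientation: [[0.013, 1.0, 0.001], [1.0, -0.013, 0.002], [0.002, 0.001, -1.0]]
force: [-0.1, -0.0, 0.8]
gripper_width: -0.0001
```

Request:
{"api": "arm_command", "payload": {
  "plan": "0 0 0.5 0 0 0 0;0 0 1 0 0 0 0;0 0 1.4 0 0 0 0;0 0 1.4 0 0 0 0"
}}

```text
clock: 28.37
tool_pos: [0.6441, -0.27, 0.0188]
orientation: [[0.013, 1.0, 0.003], [1.0, -0.013, 0.001], [0.001, 0.003, -1.0]]
force: [2.3, -3.0, 5.8]
gripper_width: 0.0002
```

Request:
{"api": "arm_command", "payload": {
  "plan": "0 0 0.5 0 0 0 0;0 0 1 0 0 0 0;0 0 1.4 0 0 0 0;0 0 1.7 0 0 0 0;0 0 1.9 0 0 0 0;0 0 2 0 0 0 0;0 0 2 0 0 0 0"
}}

```text
clock: 28.95
tool_pos: [0.6461, -0.2702, 0.0025]
orientation: [[0.012, 1.0, 0.007], [1.0, -0.012, 0.001], [0.001, 0.007, -1.0]]
force: [-7.4, 7.2, 38.1]
gripper_width: 0.0002
```

Request:
{"api": "arm_command", "payload": {
  "plan": "0 0 0.22 0 0 0 0;0 0 0.22 0 0 0 0;0 0 0.22 0 0 0 0;0 0 0.22 0 0 0 0;0 0 0.22 0 0 0 0;0 0 0.22 0 0 0 0;0 0 0.22 0 0 0 0;0 0 0.22 0 0 0 0;0 0 0.22 0 0 0 0;0 0 0.22 0 0 0 0;0 0 0.22 0 0 0 0;0 0 0.22 0 0 0 0"
}}

```text
clock: 29.95
tool_pos: [0.6463, -0.2701, 0.0027]
orientation: [[0.013, 1.0, 0.008], [1.0, -0.013, 0.002], [0.002, 0.008, -1.0]]
force: [-12.7, 6.9, 30.4]
gripper_width: -0.0002
```

Request:
{"api": "arm_command", "payload": {
  "plan": "0 0 -0.5 0 0 0 0;0 0 -1 0 0 0 0;0 0 -2 0 0 0 0;0 0 -3 0 0 0 0;0 0 -5 0 0 0 0;0 0 -8 0 0 0 0;0 0 -12 0 0 0 0;0 0 -16 0 0 0 0;0 0 -18 0 0 0 0;0 0 -18 0 0 0 0"
}}

```text
clock: 30.78
tool_pos: [0.6468, -0.2714, 0.1891]
orientation: [[0.012, 1.0, 0.016], [1.0, -0.012, -0.001], [-0.001, 0.016, -1.0]]
force: [0.1, 0.4, -1.0]
gripper_width: -0.0001
```

```bash
python3 - <<'E'
from h import *
seq((.4465,-.0015,.16,-1),(.4465,-.0015,.030,-1))
shot('side','s15.png',(200,150,350,330),2)
E
```

```text
now [ 0.6468 -0.2714  0.1891] yang -0.7 clk 30.78 w -0.0001 F [ 0.1  0.4 -1. ]
(0.4465, -0.0015, 0.16, -1) [ 26.74 -20.41   2.58] [0.016 0.001 0.005]
(0.4465, -0.0015, 0.03, -1) [ 0.  0. 13.] [0. 0. 0.]
```

Request:
{"api": "arm_command", "payload": {
  "plan": "26.7 -20.4 0 0.016 0 0 3;26.7 -20.4 0 0.016 0 0 3;26.7 -20.4 0 0.016 0 0 3;26.7 -20.4 0 0.016 0 0 3;26.7 -20.4 0 0.016 0 0 3;26.7 -20.4 0 0.016 0 0 3;26.7 -20.4 0 0.016 0 0 3;26.7 -20.4 0 0.016 0 0 3;26.7 -20.4 2.6 0.016 0 0 3;26.7 -20.4 2.6 0.016 0 0 3;26.7 -20.4 2.6 0.016 0 0 3"
}}

```text
clock: 31.75
tool_pos: [0.4451, -0.0013, 0.1575]
orientation: [[0.011, 1.0, -0.005], [1.0, -0.011, -0.0], [-0.0, -0.005, -1.0]]
force: [0.7, -0.3, 0.7]
gripper_width: 0.03
```

```bash
python3 - <<'E'
from h import *
seq((.4465,-.0015,.0285,-1))
c=cam('wrist');yel(c,.067,'wrist',save='w16.png')
im=cv2.imread('pics/raw_w16.png')
print('bar exp',[proj(c,[.63-.185+.024*y,y,.07]).round(1).tolist() for y in(.02,.08)])
g=cv2.cvtColor(im,cv2.COLOR_BGR2GRAY)
for y in(.02,.08):
    u,v=proj(c,[.445+.024*y,y,.07]).astype(int); print(v,g[v,u-20:u+21].tolist())
E
```

```text
now [ 0.4451 -0.0013  0.1575] yang -0.7 clk 31.75 w 0.03 F [ 0.7 -0.3  0.7]
(0.4465, -0.0015, 0.0285, -1) [-0.02  0.21 12.9 ] [-0.005  0.     0.006]
yel [379.   98.7] [ 353   79   46   42 1331] [0.5488 0.0769 0.067 ]
yel [363.9 184.3] [ 345  164   37   42 1166] [0.544 0.001 0.067]
yel [352.4 255.5] [ 336  234   33   43 1075] [ 0.5403 -0.0744  0.067 ]
yel [480.3 361.5] [472 356  17  14  80] [ 0.7023 -0.2161  0.067 ]
bar exp [[258.0, 166.1], [259.0, 96.1]]
166 [134, 125, 113, 103, 89, 77, 93, 106, 120, 133, 141, 139, 138, 138, 138, 115, 131, 148, 157, 161, 165, 168, 167, 161, 156, 149, 140, 122, 86, 72, 73, 75, 75, 70, 61, 149, 142, 139, 139, 143, 152]
96 [101, 89, 76, 91, 104, 115, 127, 140, 138, 138, 137, 135, 135, 134, 138, 125, 75, 78, 84, 86, 85, 88, 89, 90, 87, 76, 161, 145, 126, 105, 69, 71, 73, 73, 72, 72, 71, 61, 148, 142, 141]
```

Risers are still seated and the bar is where expected. I'll descend and pinch the handle.

Request:
{"api": "arm_command", "payload": {
  "plan": "0 0.15 4 0 0 0 3;0 0.15 8 0 0 0 3;0 0.15 11 0 0 0 3;0 0.15 12.5 0 0 0 3;0 0.15 12.8 0 0 0 3;0 0.15 12.8 0 0 0 0;0 0.15 12.8 0 0 0 0;0 0.15 12.8 0 0 0 0;0 0.15 12.8 0 0 0 0;0 0.15 12.8 0 0 0 0",
  "grip_force": 40
}}

```text
clock: 32.63
tool_pos: [0.446, -0.003, 0.031]
orientation: [[0.014, 1.0, -0.006], [1.0, -0.014, -0.0], [-0.0, -0.006, -1.0]]
force: [-9.3, -5.3, -3.4]
gripper_width: 0.0106
```

```bash
python3 - <<'E'
from h import *
seq()
for a,b in((0,.80),(.80,1.6)):
    print(';'.join(f'0 {-18.5*(np.cos(t)-np.cos(a)):.2f} {-18.5*(np.sin(t)-np.sin(a)):.2f} 0 0 0 0' for t in np.linspace(a,b,11)[1:]))
E
```

```text
now [ 0.446 -0.003  0.031] yang -0.8 clk 32.63 w 0.0106 F [-9.3 -5.3 -3.4]
0 0.06 -1.48 0 0 0 0;0 0.24 -2.95 0 0 0 0;0 0.53 -4.40 0 0 0 0;0 0.94 -5.82 0 0 0 0;0 1.46 -7.20 0 0 0 0;0 2.09 -8.54 0 0 0 0;0 2.83 -9.83 0 0 0 0;0 3.66 -11.05 0 0 0 0;0 4.59 -12.20 0 0 0 0;0 5.61 -13.27 0 0 0 0
0 1.10 -0.99 0 0 0 0;0 2.28 -1.88 0 0 0 0;0 3.52 -2.68 0 0 0 0;0 4.83 -3.38 0 0 0 0;0 6.19 -3.97 0 0 0 0;0 7.58 -4.45 0 0 0 0;0 9.02 -4.82 0 0 0 0;0 10.48 -5.07 0 0 0 0;0 11.95 -5.21 0 0 0 0;0 13.43 -5.22 0 0 0 0
```

Request:
{"api": "arm_command", "payload": {
  "plan": "0 0.06 -1.48 0 0 0 0;0 0.24 -2.95 0 0 0 0;0 0.53 -4.40 0 0 0 0;0 0.94 -5.82 0 0 0 0;0 1.46 -7.20 0 0 0 0;0 2.09 -8.54 0 0 0 0;0 2.83 -9.83 0 0 0 0;0 3.66 -11.05 0 0 0 0;0 4.59 -12.20 0 0 0 0;0 5.61 -13.27 0 0 0 0"
}}

```text
clock: 33.47
tool_pos: [0.4992, -0.0049, 0.1653]
orientation: [[0.016, 1.0, -0.013], [1.0, -0.016, 0.001], [0.001, -0.013, -1.0]]
force: [-36.9, -3.5, 28.4]
gripper_width: 0.0101
```

Request:
{"api": "arm_command", "payload": {
  "plan": "0 1.1 -0.99 0 0 0 0;0 2.28 -1.88 0 0 0 0;0 3.52 -2.68 0 0 0 0;0 4.83 -3.38 0 0 0 0;0 6.19 -3.97 0 0 0 0;0 7.58 -4.45 0 0 0 0;0 9.02 -4.82 0 0 0 0;0 10.48 -5.07 0 0 0 0;0 11.95 -5.21 0 0 0 0;0 13.43 -5.22 0 0 0 0;0 14.5 -5.15 0 0 0 0;0 15.5 -5 0 0 0 0"
}}

```text
clock: 34.47
tool_pos: [0.6559, -0.0101, 0.2164]
orientation: [[0.019, 1.0, -0.01], [1.0, -0.019, -0.002], [-0.002, -0.01, -1.0]]
force: [-1.4, -8.5, 10.0]
gripper_width: 0.0101
```

Request:
{"api": "arm_command", "payload": {
  "plan": "0 0 0 0 0 0 4;0 0 0 0 0 0 4;0 0 0 0 0 0 4;0 0 0 0 0 0 4;0 0 -3 0 0 0 4;0 0 -6 0 0 0 4;0 0 -9 0 0 0 4;0 0 -9 0 0 0 4;0 -18 -8 0 0 0 5.6;0 -18 -8 0 0 0 5.6;0 -18 -8 0 0 0 5.6;0 -18 -8 0 0 0 5.6"
}}

```text
clock: 35.47
tool_pos: [0.488, -0.0068, 0.2981]
orientation: [[0.018, 1.0, -0.011], [1.0, -0.018, -0.002], [-0.002, -0.011, -1.0]]
force: [0.0, 0.7, 1.3]
gripper_width: 0.0561
```

```bash
python3 - <<'E'
from h import *
seq((.541,-.082,.15,88.6),(.541,-.082,.0165,88.6))
shot('wrist','w17.png',sc=1.2)
E
```

```text
now [ 0.488  -0.0068  0.2981] yang -1.0 clk 35.47 w 0.0561 F [0.  0.7 1.3]
(0.541, -0.082, 0.15, 88.6) [-7.39  5.59 14.76] [-0.01  -0.007 -1.564]
(0.541, -0.082, 0.0165, 88.6) [ 0.    0.   13.35] [0. 0. 0.]
```

View pics/w17.png

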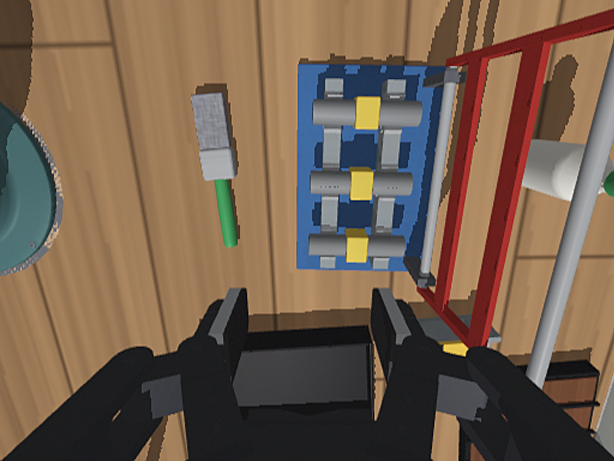

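The strap is up and all risers are seated, with collars at (368,112), (361,184) and (357,246). Next is riser C at the -80 notch.

Request:
{"api": "arm_command", "payload": {
  "plan": "-7.4 5.6 0 -0.01 -0.007 -1.564 5.6;-7.4 5.6 0 -0.01 -0.007 -1.564 5.6;-7.4 5.6 0 -0.01 -0.007 -1.564 5.6;-7.4 5.6 2 -0.01 -0.007 -1.564 5.6;-7.4 5.6 4 -0.01 -0.007 -1.564 5.6;-7.4 5.6 7 -0.01 -0.007 -1.564 5.6;-7.4 5.6 10 -0.01 -0.007 -1.564 5.6;-7.4 5.6 13 -0.01 -0.007 -1.564 5.6;-7.4 5.6 15 -0.01 -0.007 -1.564 5.6;-7.4 5.6 15 -0.01 -0.007 -1.564 5.6;-7.4 5.6 15 -0.01 -0.007 -1.564 5.6;-7.4 5.6 15 -0.01 -0.007 -1.564 5.6"
}}

```text
clock: 36.52
tool_pos: [0.5329, -0.0822, 0.1465]
orientation: [[-0.99, 0.143, -0.004], [0.143, 0.99, 0.003], [0.004, 0.002, -1.0]]
force: [-0.1, -0.6, 0.3]
gripper_width: 0.0562
```

```bash
python3 - <<'E'
from h import *
seq((.541,-.082,.0165,88.6))
yel(cam('wrist'),.067,'wrist')
E
```

```text
now [ 0.5329 -0.0822  0.1465] yang 81.8 clk 36.52 w 0.0562 F [-0.1 -0.6  0.3]
(0.541, -0.082, 0.0165, 88.6) [-0.85  0.11 13.  ] [ 0.002 -0.004 -0.119]
yel [427.1 183.8] [ 400  166   55   35 1456] [0.547  0.0689 0.067 ]
yel [342.5 191.7] [ 321  174   44   34 1163] [ 0.5437 -0.0064  0.067 ]
yel [257.8 200.3] [ 239  179   38   38 1011] [ 0.541  -0.0833  0.067 ]
yel [105.1 289.8] [ 75 282  59  16 279] [ 0.6142 -0.2503  0.067 ]
yel [141.7 354.2] [124 343  31  23 414] [ 0.7013 -0.2359  0.067 ]
```

Request:
{"api": "arm_command", "payload": {
  "plan": "-0.85 0.05 0 0 0 -0.119 5.6;-0.85 0.05 4 0 0 -0.119 5.6;-0.85 0.05 8 0 0 -0.119 5.6;-0.85 0.05 11 0 0 -0.119 5.6;-0.85 0.05 12.5 0 0 -0.119 5.6;-0.85 0.05 13 0 0 -0.119 5.6;-0.85 0.05 13 0 0 -0.119 2;-0.85 0.05 13 0 0 -0.119 2;-0.85 0.05 13 0 0 -0.119 2;-0.85 0.05 13 0 0 -0.119 2;-0.85 0.05 13 0 0 -0.119 2;-0.85 0.05 13 0 0 -0.119 2",
  "grip_force": 60
}}

```text
clock: 37.57
tool_pos: [0.5419, -0.0828, 0.0179]
orientation: [[-1.0, 0.015, -0.001], [0.015, 1.0, 0.003], [0.001, 0.003, -1.0]]
force: [-2.3, -0.9, 9.8]
gripper_width: 0.0332
```

```bash
python3 - <<'E'
from h import *
seq((.519,-.3228,.14,3.2))
E
```

```text
now [ 0.5419 -0.0828  0.0179] yang 89.1 clk 37.57 w 0.0332 F [-2.3 -0.9  9.8]
(0.519, -0.3228, 0.14, 3.2) [  1.95 -24.   -12.27] [ 1.0e-03 -3.0e-03  1.5e+00]
```

Request:
{"api": "arm_command", "payload": {
  "plan": "0 0 -4 0 0 0 2;0 0 -8 0 0 0 2;0 0 -12 0 0 0 2;1.95 -24 -12.3 0 0 1.5 2;1.95 -24 -12.3 0 0 1.5 2;1.95 -24 -12.3 0 0 1.5 2;1.95 -24 -12.3 0 0 1.5 2;1.95 -24 -12.3 0 0 1.5 2;1.95 -24 -12.3 0 0 1.5 2;1.95 -24 -12.3 0 0 1.5 2;1.95 -24 -12.3 0 0 1.5 2;1.95 -24 -12.3 0 0 1.5 2"
}}

```text
clock: 38.57
tool_pos: [0.5189, -0.3232, 0.1406]
orientation: [[-0.411, 0.912, -0.001], [0.912, 0.411, 0.003], [0.003, 0.0, -1.0]]
force: [-0.0, 0.3, -2.3]
gripper_width: 0.0329
```

```bash
python3 - <<'E'
from h import *
seq((.519,-.3228,-.010,3.2))
E
```

```text
now [ 0.5189 -0.3232  0.1406] yang 24.3 clk 38.57 w 0.0329 F [-0.   0.3 -2.3]
(0.519, -0.3228, -0.01, 3.2) [-1.000e-02  2.000e-02  1.506e+01] [-0.    -0.003  0.368]
```

Request:
{"api": "arm_command", "payload": {
  "plan": "0 0 0 0 0 0.368 2;0 0 0 0 0 0.368 2;0 0 2 0 0 0.368 2;0 0 5 0 0 0.368 2;0 0 9 0 0 0.368 2;0 0 12.5 0 0 0.368 2;0 0 14.3 0 0 0.368 2;0 0 15 0 0 0.368 2;0 0 15.1 0 0 0.368 2;0 0 15.1 0 0 0.368 2"
}}

```text
clock: 39.4
tool_pos: [0.5191, -0.3228, -0.0098]
orientation: [[-0.055, 0.998, -0.0], [0.998, 0.055, 0.003], [0.003, -0.0, -1.0]]
force: [0.5, -0.3, -1.0]
gripper_width: 0.0331
```

Request:
{"api": "arm_command", "payload": {
  "plan": "0 0 0 0 0 0 5;0 0 0 0 0 0 5;0 0 0 0 0 0 5;0 0 0 0 0 0 5;0 0 -4 0 0 0 5;0 0 -8 0 0 0 5;0 0 -12 0 0 0 5;0 0 -16 0 0 0 5.6;0 0 -16 0 0 0 5.6"
}}

```text
clock: 40.15
tool_pos: [0.5213, -0.3256, 0.1576]
orientation: [[-0.055, 0.998, 0.008], [0.998, 0.055, -0.001], [-0.001, 0.008, -1.0]]
force: [0.4, -0.5, 0.6]
gripper_width: 0.0558
```

```bash
python3 - <<'E'
from h import *
seq((.544,-.003,.15,88.6))
yel(cam('wrist'),.037,'wrist',save='w18.png')
E
```

```text
now [ 0.5213 -0.3256  0.1576] yang 3.1 clk 40.15 w 0.0558 F [ 0.4 -0.5  0.6]
(0.544, -0.003, 0.15, 88.6) [32.08  4.03  0.75] [ 0.005  0.007 -1.491]
yel [457.4  92. ] [428  91  62   4  85] [ 0.7069 -0.2302  0.037 ]
yel [368.3 125. ] [365  94  10  65 151] [ 0.6278 -0.2651  0.037 ]
yel [256.1 165.5] [239 160  33  15  88] [ 0.5201 -0.3115  0.037 ]
```

Request:
{"api": "arm_command", "payload": {
  "plan": "32.1 4 0 0.005 0.007 -1.491 5.6;32.1 4 0 0.005 0.007 -1.491 5.6;32.1 4 0 0.005 0.007 -1.491 5.6;32.1 4 0 0.005 0.007 -1.491 5.6;32.1 4 0 0.005 0.007 -1.491 5.6;32.1 4 0 0.005 0.007 -1.491 5.6;32.1 4 0 0.005 0.007 -1.491 5.6;32.1 4 0 0.005 0.007 -1.491 5.6;32.1 4 0.7 0.005 0.007 -1.491 5.6;32.1 4 0.7 0.005 0.007 -1.491 5.6;32.1 4 0.7 0.005 0.007 -1.491 5.6;32.1 4 0.7 0.005 0.007 -1.491 5.6"
}}

```text
clock: 41.2
tool_pos: [0.5424, -0.0014, 0.147]
orientation: [[-1.0, 0.017, -0.003], [0.017, 1.0, 0.002], [0.003, 0.002, -1.0]]
force: [0.0, -0.9, 1.1]
gripper_width: 0.056
```

```bash
python3 - <<'E'
from h import *
seq((.544,-.003,.0165,88.6))
yel(cam('wrist'),.067,'wrist')
E
```

```text
now [ 0.5424 -0.0014  0.147 ] yang 89.0 clk 41.2 w 0.056 F [ 0.  -0.9  1.1]
(0.544, -0.003, 0.0165, 88.6) [-0.2  -0.18 13.05] [ 0.002 -0.003  0.007]
yel [255.8 193.8] [ 238  174   37   35 1026] [ 0.5444 -0.0032  0.067 ]
yel [339.9 196. ] [ 318  177   45   35 1159] [0.5478 0.0731 0.067 ]
yel [ 30.5 315.7] [   0  261   62   86 2471] [ 0.6754 -0.2426  0.067 ]
```

Request:
{"api": "arm_command", "payload": {
  "plan": "-0.2 -0.18 4 0 0 0 5.6;-0.2 -0.18 8 0 0 0 5.6;-0.2 -0.18 11 0 0 0 5.6;-0.2 -0.18 12.5 0 0 0 5.6;-0.2 -0.18 13 0 0 0 5.6;-0.2 -0.18 13 0 0 0 2;-0.2 -0.18 13 0 0 0 2;-0.2 -0.18 13 0 0 0 2;-0.2 -0.18 13 0 0 0 2;-0.2 -0.18 13 0 0 0 2;-0.2 -0.18 13 0 0 0 2"
}}

```text
clock: 42.17
tool_pos: [0.5448, -0.003, 0.018]
orientation: [[-1.0, 0.009, -0.001], [0.009, 1.0, 0.002], [0.001, 0.002, -1.0]]
force: [-0.5, 1.7, 8.2]
gripper_width: 0.0333
```

```bash
python3 - <<'E'
from h import *
seq((.444,-.327,.14,3.2))
E
```

```text
now [ 0.5448 -0.003   0.018 ] yang 89.5 clk 42.17 w 0.0333 F [-0.5  1.7  8.2]
(0.444, -0.327, 0.14, 3.2) [  9.8  -32.46 -12.25] [ 1.000e-03 -3.000e-03  1.506e+00]
```

Request:
{"api": "arm_command", "payload": {
  "plan": "0 0 -4 0 0 0 2;0 0 -8 0 0 0 2;0 0 -12 0 0 0 2;9.8 -32.5 -12.3 0 0 1.506 2;9.8 -32.5 -12.3 0 0 1.506 2;9.8 -32.5 -12.3 0 0 1.506 2;9.8 -32.5 -12.3 0 0 1.506 2;9.8 -32.5 -12.3 0 0 1.506 2;9.8 -32.5 -12.3 0 0 1.506 2;9.8 -32.5 -12.3 0 0 1.506 2;9.8 -32.5 -12.3 0 0 1.506 2;9.8 -32.5 -12.3 0 0 1.506 2"
}}

```text
clock: 43.17
tool_pos: [0.4405, -0.3343, 0.1416]
orientation: [[-0.411, 0.912, -0.001], [0.912, 0.411, -0.001], [-0.001, -0.001, -1.0]]
force: [-0.4, -0.4, -1.1]
gripper_width: 0.0331
```

```bash
python3 - <<'E'
from h import *
seq((.444,-.327,-.010,3.2))
E
```

```text
now [ 0.4405 -0.3343  0.1416] yang 24.2 clk 43.17 w 0.0331 F [-0.4 -0.4 -1.1]
(0.444, -0.327, -0.01, 3.2) [ 0.53  0.64 15.16] [-0.001  0.001  0.367]
```

Request:
{"api": "arm_command", "payload": {
  "plan": "0.5 0.6 0 0 0 0.367 2;0.5 0.6 0 0 0 0.367 2;0.5 0.6 2 0 0 0.367 2;0.5 0.6 5 0 0 0.367 2;0.5 0.6 9 0 0 0.367 2;0.5 0.6 12.5 0 0 0.367 2;0.5 0.6 14.3 0 0 0.367 2;0.5 0.6 15.1 0 0 0.367 2;0.5 0.6 15.2 0 0 0.367 2;0.5 0.6 15.2 0 0 0.367 2"
}}

```text
clock: 44.0
tool_pos: [0.4439, -0.3278, -0.0101]
orientation: [[-0.056, 0.998, -0.0], [0.998, 0.056, -0.001], [-0.001, -0.001, -1.0]]
force: [0.3, -0.4, -1.6]
gripper_width: 0.033
```

Request:
{"api": "arm_command", "payload": {
  "plan": "0 0 0 0 0 0 5;0 0 0 0 0 0 5;0 0 0 0 0 0 5;0 0 0 0 0 0 5;0 0 -4 0 0 0 5;0 0 -8 0 0 0 5;0 0 -12 0 0 0 5;0 0 -16 0 0 0 5.6;0 0 -16 0 0 0 5.6"
}}

```text
clock: 44.75
tool_pos: [0.446, -0.3297, 0.1566]
orientation: [[-0.055, 0.998, 0.007], [0.998, 0.055, -0.005], [-0.005, 0.007, -1.0]]
force: [0.3, 0.7, 1.4]
gripper_width: 0.0562
```

```bash
python3 - <<'E'
from h import *
seq((.547,.077,.15,88.6))
E
```

```text
now [ 0.446  -0.3297  0.1566] yang 3.2 clk 44.75 w 0.0562 F [0.3 0.7 1.4]
(0.547, 0.077, 0.15, 88.6) [40.05 12.32  0.53] [ 0.002  0.009 -1.491]
```

Request:
{"api": "arm_command", "payload": {
  "plan": "40.05 12.3 0 0.002 0.009 -1.491 5.6;40.05 12.3 0 0.002 0.009 -1.491 5.6;40.05 12.3 0 0.002 0.009 -1.491 5.6;40.05 12.3 0 0.002 0.009 -1.491 5.6;40.05 12.3 0 0.002 0.009 -1.491 5.6;40.05 12.3 0 0.002 0.009 -1.491 5.6;40.05 12.3 0 0.002 0.009 -1.491 5.6;40.05 12.3 0 0.002 0.009 -1.491 5.6;40.05 12.3 0.5 0.002 0.009 -1.491 5.6;40.05 12.3 0.5 0.002 0.009 -1.491 5.6;40.05 12.3 0.5 0.002 0.009 -1.491 5.6;40.05 12.3 0.5 0.002 0.009 -1.491 5.6"
}}

```text
clock: 45.75
tool_pos: [0.5469, 0.0799, 0.1501]
orientation: [[-1.0, 0.014, -0.0], [0.014, 1.0, -0.0], [0.0, -0.0, -1.0]]
force: [-0.9, -1.3, 0.1]
gripper_width: 0.056
```

```bash
python3 - <<'E'
from h import *
seq((.5475,.077,.0165,88.6))
yel(cam('wrist'),.067,'wrist')
E
```

```text
now [0.5469 0.0799 0.1501] yang 89.2 clk 45.75 w 0.056 F [-0.9 -1.3  0.1]
(0.5475, 0.077, 0.0165, 88.6) [-0.06 -0.28 13.36] [-0.    -0.     0.011]
yel [254.4 192.4] [ 236  173   37   35 1005] [0.5489 0.0766 0.067 ]
```

Request:
{"api": "arm_command", "payload": {
  "plan": "-0.15 -0.28 4 0 0 0.011 5.6;-0.15 -0.28 8 0 0 0.011 5.6;-0.15 -0.28 11 0 0 0.011 5.6;-0.15 -0.28 12.8 0 0 0.011 5.6;-0.15 -0.28 13.3 0 0 0.011 5.6;-0.15 -0.28 13.3 0 0 0.011 2;-0.15 -0.28 13.3 0 0 0.011 2;-0.15 -0.28 13.3 0 0 0.011 2;-0.15 -0.28 13.3 0 0 0.011 2;-0.15 -0.28 13.3 0 0 0.011 2;-0.15 -0.28 13.3 0 0 0.011 2"
}}

```text
clock: 46.72
tool_pos: [0.5492, 0.0762, 0.019]
orientation: [[-1.0, 0.019, 0.002], [0.019, 1.0, 0.001], [-0.002, 0.001, -1.0]]
force: [-2.2, 6.0, 2.6]
gripper_width: 0.033
```

```bash
python3 - <<'E'
from h import *
seq((.369,-.331,.14,3.2))
E
```

```text
now [0.5492 0.0762 0.019 ] yang 88.9 clk 46.72 w 0.033 F [-2.2  6.   2.6]
(0.369, -0.331, 0.14, 3.2) [ 17.22 -41.05 -12.17] [2.000e-03 1.000e-03 1.496e+00]
```

Request:
{"api": "arm_command", "payload": {
  "plan": "0 0 -4 0 0 0 2;0 0 -8 0 0 0 2;0 0 -12 0 0 0 2;17.2 -41 -12.2 0 0 1.496 2;17.2 -41 -12.2 0 0 1.496 2;17.2 -41 -12.2 0 0 1.496 2;17.2 -41 -12.2 0 0 1.496 2;17.2 -41 -12.2 0 0 1.496 2;17.2 -41 -12.2 0 0 1.496 2;17.2 -41 -12.2 0 0 1.496 2;17.2 -41 -12.2 0 0 1.496 2;17.2 -41 -12.2 0 0 1.496 2"
}}

```text
clock: 47.72
tool_pos: [0.3966, -0.2687, 0.1416]
orientation: [[-0.408, 0.913, 0.005], [0.913, 0.408, 0.001], [-0.001, 0.005, -1.0]]
force: [1.6, -0.0, -1.4]
gripper_width: 0.0328
```

```bash
python3 - <<'E'
from h import *
seq((.369,-.331,-.0105,3.2))
E
```

```text
now [ 0.3966 -0.2687  0.1416] yang 24.1 clk 47.72 w 0.0328 F [ 1.6 -0.  -1.4]
(0.369, -0.331, -0.0105, 3.2) [-4.55 -5.14 15.19] [0.005 0.    0.364]
```

Request:
{"api": "arm_command", "payload": {
  "plan": "-4.55 -5.1 0 0.005 0 0.364 2;-4.55 -5.1 0 0.005 0 0.364 2;-4.55 -5.1 0 0.005 0 0.364 2;-4.55 -5.1 2 0.005 0 0.364 2;-4.55 -5.1 5 0.005 0 0.364 2;-4.55 -5.1 9 0.005 0 0.364 2;-4.55 -5.1 12.5 0.005 0 0.364 2;-4.55 -5.1 14.3 0.005 0 0.364 2;-4.55 -5.1 15.1 0.005 0 0.364 2;-4.55 -5.1 15.2 0.005 0 0.364 2;-4.55 -5.1 15.2 0.005 0 0.364 2"
}}

```text
clock: 48.63
tool_pos: [0.3699, -0.3315, -0.0095]
orientation: [[-0.055, 0.998, 0.002], [0.998, 0.055, -0.001], [-0.001, 0.002, -1.0]]
force: [-0.3, 0.1, -0.5]
gripper_width: 0.0331
```

Request:
{"api": "arm_command", "payload": {
  "plan": "0 0 0 0 0 0 5;0 0 0 0 0 0 5;0 0 0 0 0 0 5;0 0 0 0 0 0 5;0 0 -4 0 0 0 5;0 0 -8 0 0 0 5;0 0 -12 0 0 0 5;0 0 -16 0 0 0 5;10 0 -20 0 0 0 5;20 0 -20 0 0 0 5;30 5 -20 0 0 0 5;30 5 -20 0 0 0 5"
}}

```text
clock: 49.63
tool_pos: [0.3774, -0.1976, 0.1756]
orientation: [[-0.054, 0.999, 0.003], [0.999, 0.054, 0.0], [-0.0, 0.003, -1.0]]
force: [0.5, 0.4, -0.4]
gripper_width: 0.0501
```

```bash
python3 - <<'E'
from h import *
seq()
shot('top','t20.png',(150,128,420,288),2.96)
yel(cam('top'),.037,'top')
E
```

```text
now [ 0.3774 -0.1976  0.1756] yang 3.1 clk 49.63 w 0.0501 F [ 0.5  0.4 -0.4]
yel [366.8 152.3] [358 144  19  18 298] [ 0.6988 -0.2636  0.037 ]
yel [387.3 205.6] [384 200   7  12  65] [ 0.5199 -0.3227  0.037 ]
```

View pics/t20.png

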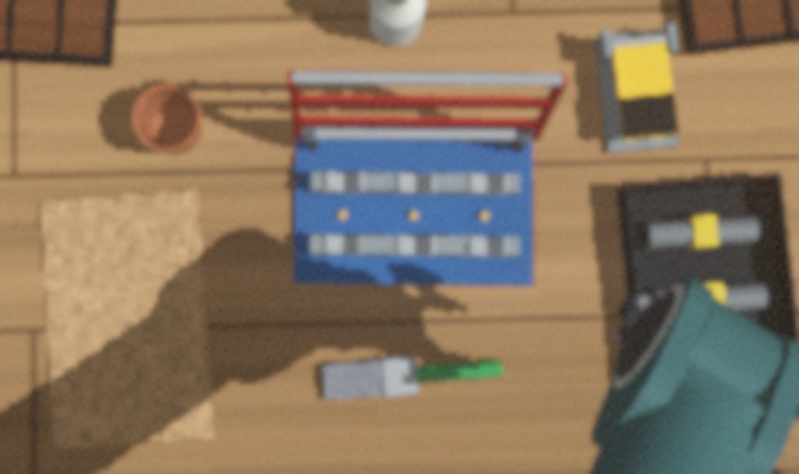

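Two risers show in the tray at (706,232) and (715,297). The strap is up, the treadle looks as at the start, and the pot, spray and brush have not moved. I'll move clear to see the third.

Request:
{"api": "arm_command", "payload": {
  "plan": "30 5 -6 0 0 0 5;30 5 -6 0 0 0 5;30 5 -6 0 0 0 5;30 5 -6 0 0 0 5;30 5 -6 0 0 0 5;30 5 -6 0 0 0 5;30 5 -6 0 0 0 5;30 5 -6 0 0 0 5;30 5 -6 0 0 0 5;30 5 -6 0 0 0 5"
}}

```text
clock: 50.57
tool_pos: [0.4101, 0.1102, 0.2364]
orientation: [[-0.065, 0.998, 0.003], [0.998, 0.065, 0.002], [0.002, 0.003, -1.0]]
force: [0.9, -1.9, -1.1]
gripper_width: 0.0499
```

```bash
python3 - <<'E'
from h import *
seq()
shot('top','t21.png',(340,160,440,290),4)
yel(cam('top'),.037,'top')
E
```

```text
now [0.4101 0.1102 0.2364] yang 3.8 clk 50.57 w 0.0499 F [ 0.9 -1.9 -1.1]
yel [366.7 152.3] [358 144  19  18 294] [ 0.699  -0.2635  0.037 ]
yel [387.4 205.8] [384 201   8  11  67] [ 0.5193 -0.3232  0.037 ]
yel [389.6 228.2] [386 224   8  10  53] [ 0.4458 -0.3268  0.037 ]
yel [392.3 250.7] [389 246   7  11  63] [ 0.3726 -0.3317  0.037 ]
```

View pics/t21.png

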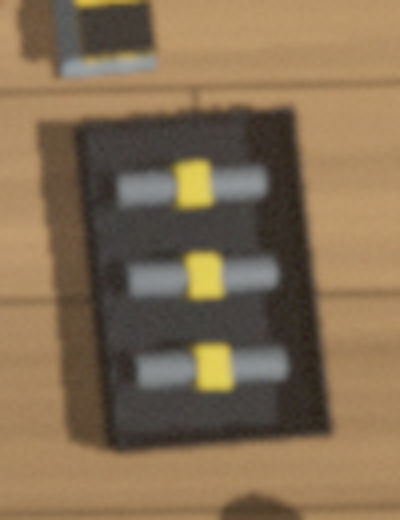

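All three risers lie flat in the tray, with collars at (194,184), (205,275) and (214,366). I'm handing in.

```bash
python3 -c "
from cell import job; print(job.hand_in())"
```

```text
the job is handed in; nothing more can be done
None
```

I handed the job in after about 51 s on the robot's clock; the hand-in gave no verdict. I seated all three risers in the V-block, swung the strap down and pressed the treadle to its stop for over a second. I then swung the strap back up and laid the three risers in the tray.

**Last checks**
- **Risers:** the top camera shows all three flat in the tray, with collar centres at about (0.519, -0.323), (0.446, -0.327) and (0.373, -0.332).
- **Strap:** it stands at about 1.7 rad, judged from the gripper's position when I let go of the handle and from the pictures.
- **Treadle:** it looks the same as at the start, so it is back up. While pressed it bore 30–38 N, well above its 10 N spring, so I take it to have been on the stop.
- **Bystanders:** the pot, spray bottle and brush show no visible movement. The gripper was clear of everything at hand-in.

**What disagreed**
- **Finger tips:** they sit roughly 25–35 mm behind the reported TCP, so the first grasp closed on top of a collar and was redone lower.
- **Riser A:** it was found about 9 mm off along its notch, probably from the announced knock. I slid it back before strapping.

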